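Clear the print tray: hang up the scraper, tip the dental models into the wash basket

TASK

Take the scraper that leans on the steel print tray and drop it handle-first down through the ring of the empty lab stand, so that it hangs there by its blade. Then pick the tray up by its grip and tip all three printed dental models off its open end into the wire wash basket, without touching the models with the fingers, because they are still soft. Put the empty tray back flat on the bench, and leave the basket and everything else where they stand.

Things in the scene. Friction and masses are not known exactly. Their poses are not given: they have to be found in the camera images.
- scraper: scraper, 156 mm, 0.13 kg: flat black handle 100 long, 26 wide (y), 16 thick (z), then a 3 mm steel blade flaring at 45 deg from 18 wide (at x=100) to 52 wide (from x=117). Origin on the axis at the handle's butt; x runs to the blade. Starts with its butt on the bench at the tray's -y side and the blade's root on the tray rim, axis rising 14 deg to the blade, z up; the whole handle clear of the tray
- stand_ring (a point): centre of the level ring of the empty stand, 145 mm above the bench. Ring of 8 mm steel bar, bore 40, outside 56 mm. Site +x points to the stand's rod (10 mm thick, 188 high, 78 mm from the ring's centre; 22 mm wide clamp). 10 mm foot plate below, x -45 to 105, y +-48. Fixed. The handle passes loosely, the blade's flare does not: hanging, the butt is about 110 mm below the ring
- tray: steel print tray, 205 (x) by 110 mm (y), 0.30 kg; origin at the centre of its underside. Floor 3 mm; side rims and +x end wall 3 mm thick, 32 high; the -x end is open (pouring lip). In the middle of the +x end an upright grip plate, 10 mm thick (x 92.5 to 102.5), 60 wide in y, top at z = 78 mm. The models slide once it is tipped 19 to 25 degrees
- model_a: printed dental arch model, D-shaped, beige resin, 54 mm (x) by 60 mm (y) by 20 mm high, 45 g, on the tray near the lip; origin in its middle, 10 mm above its underside
- model_b: a second dental arch model like the first, at the middle of the tray; origin in its middle, 10 mm above its underside
- model_c: printed part-arch model, a block 24 mm (x) by 60 mm (y) by 20 mm high, 25 g, on the tray next to its grip end; origin in its middle, 10 mm above its underside
- basket: open wire wash basket standing on the bench, 180 mm (x) by 150 mm (y), 65 mm high, 0.7 kg, walls 4 mm, floor 3 mm thick; origin at the centre of its underside, z up. The basket and the empty stand are on the left and right of the tray, either way round.
- resin: bystander: black resin bottle, 68 mm across, 185 mm high; origin at the centre of its underside
- wash_bottle: bystander: white bottle, 60 mm across, 165 mm high; origin at the centre of its underside
- spatula: bystander: spatula 190 mm long, lying on the bench at the left of the tray, along x; origin at its underside
- brush_stand_ring (a point): bystander, fixed: centre of the ring of the other lab stand, beyond the tray on the right, of the same make, in which a wooden brush already hangs, its head up to 190 mm high
- bowl: bystander, fixed: grey mixing bowl beyond the tray, 104 mm across, 60 mm high; origin at the centre of its underside
- platform: bystander, fixed: aluminium build platform with a black knob on the left, 135 x 85 mm, 76 mm high; origin at the centre of its underside
Not all that is in view belongs to the job. Leave any green or red look-alike of the model_b alone.

How it is judged:
On the way, in this order (a step that is already met when the one before it is completed fails the run):
1. the scraper hangs handle-down in the empty stand's ring, let go, with the models still lying in the tray (horizontal distance between scraper and stand_ring below 0.035 m and z of scraper in the frame of stand_ring between -0.125 and -0.095 m and angle between scraper's own x axis and vertical below 0.3 rad and contact force between the fingers and scraper below 0.05 N and distance between each of model_a, model_b, model_c and tray below 0.12 m), for 0.2 s.
2. all three models are in the basket (x of model_a in the frame of basket between -0.086 and 0.086 m and y of model_a in the frame of basket between -0.071 and 0.071 m and z of model_a in the frame of basket between 0 and 0.062 m and x of model_b in the frame of basket between -0.086 and 0.086 m and y of model_b in the frame of basket between -0.071 and 0.071 m and z of model_b in the frame of basket between 0 and 0.062 m and x of model_c in the frame of basket between -0.086 and 0.086 m and y of model_c in the frame of basket between -0.071 and 0.071 m and z of model_c in the frame of basket between 0 and 0.062 m), for 0.2 s.
At the end, for the whole second after the job is handed in: The scraper hangs still in the ring, butt 95 to 125 mm below its centre, axis within 0.30 rad of vertical. Each model's middle is inside the basket's walls, at most 62 mm above its underside, at rest. The tray rests on the bench, underside below 6 mm, level within 0.06 rad (all of step 2 and horizontal distance between scraper and stand_ring below 0.035 m and z of scraper in the frame of stand_ring between -0.125 and -0.095 m and angle between scraper's own x axis and vertical below 0.3 rad and linear speed of scraper below 0.05 m/s and height (world z) of tray below 0.006 m and angle between tray's own z axis and vertical below 0.06 rad and linear speed of tray below 0.02 m/s and linear speed of each of model_a, model_b, model_c below 0.03 m/s); the robot touches nothing.
It fails at once if a bystander (a bottle or the spatula) is moved by more than 40 mm (distance of any of resin, wash_bottle, spatula from where it was at the start of the episode above 0.04 m).
It fails at once if the basket is moved by more than 40 mm (distance of basket from where it was at the start of the episode above 0.04 m).
It fails at once if the fingers touch a model (more than 0.5 N) (contact force between the fingers and model_a above 0.5 N or contact force between the fingers and model_b above 0.5 N or contact force between the fingers and model_c above 0.5 N).
It also fails if it takes over 72 s, if anything falls off the work surface, if the arm or the gripper's body presses on something with over 40 N, if the wrist force passes 120 N, or if a joint passes its speed limit or range.

ROBOT

A 7-joint arm with a two-finger parallel gripper is mounted at the origin on the work surface. World frame = base frame: x ahead of the robot, y to its left, z up, the work surface at z = 0. Lengths are in m, angles in rad, forces in N, time in s.
With the tool pointing down it reaches from about 0.4 to 0.85 m from the base axis. Payload 10.4 kg.
Tool frame: the origin (TCP) lies between the finger pads; the fingertips stand ahead of it and the grasp point (between the pads) lies 3 mm ahead of it (r.tips_ahead is the z of the fingertips in the tool frame, in m); z points along the fingers, y is the line along which they close (so a half turn about z gives the same grasp; the last joint's range is limited). The gripper opens to 87 mm and grips with 3 to 60 N. Pads are 19 mm wide; open, the fingers measure 117 mm over their backs; the gripper's body (75 mm by 190 mm) begins 51 mm behind the grasp point.
Start: joints at [-1.216, 0.332, -0.065, 1.46, 0.022, 1.35, -0.088], TCP at [0.231, 0.581, 0.245] pointing down, gripper open.
Joint ranges: [-2.6, 2.6], [-0.5, 2.12], [-1.47, 1.34], [0.16, 2.42], [-1.27, 4.41], [0.06, 2.06], [-2.6, 2.6]. Speed limits (rad/s): [2.22, 2.22, 2.79, 2.79, 3.14, 3.14, 3.14].

INTERFACE

Orientations are given as a unit quaternion [x, y, z, w].
In Python, from bench import telemetry, camera, get_calibration, r gives the robot as it stands.
- The arm moves only by the tool drive_tool, never from a script. Its argument "series" is one flat list of numbers, 7 for each row, row after row: the turn, a rotation vector about the tool's x, y, z in units of 5 degrees (1.0 is 5 degrees), then the shift along the tool's x, y, z in units of 40 mm (1.0 is 40 mm), then the opening, from -1 (shut) to 1 (fully open). A call has 1 to 10 rows; each row is the pose to reach, as a shift and turn from the pose commanded when the call began, along the tool's axes at that moment; what a row does not reach only later rows make up. A row lasts 1/12 s, in which the tool goes at most 41.7 mm and 7.16 degrees, less where a joint would pass 70% of its speed; a pose out of reach is approached as far as the arm can. A call with a gripper value outside its range is refused whole. The fingers move at their own pace and stop on an object; "grip_force" is the grip in N (left out, the last holds). Time passes only in rows, so rows that repeat a pose let the fingers close. It gives the time, the measured TCP pose, the force, the opening and the grip force at its end, in the units of the state.
- telemetry.read_state(): the state, without advancing time (a new reading comes with each control period).
- camera(name): name is "scene" or "top" or "wrist"; returns the picture (480x640x3 uint8, red, green, blue); there is no depth.
- get_calibration(name): a dict with "fovy" (degrees; the focal length in pixels is half the picture's height over the tangent of half this angle, whatever the lens; pixels are square), "cx", "cy" (the principal point, pixels), "xyz" and "rotation" of the camera in the world. Camera axes: x right, y up, looking along -z (the intrinsics and any distortion apply to the point x, -y, -z); pixel columns grow to the right and rows downward; lengths in m; the calibration is good to about 2 mm. A picture is of the moment at which its call begins: read the wrist's pose just before it. get_calibration takes no time and is no camera call; for the wrist camera it gives the pose at the moment of the call.
- r.close_job(): hands the job in; it is judged then, once.
The state is a dict: "time": time; "joint_positions": joint angles; "joint_vel": joint speeds; "joint_torque": joint torques, N m; "ee_pos": TCP position; "eef_rot": TCP orientation; "ft_force": force on the tool from outside, world axes, zero at the start; "torque": the same for the moment, N m; "width": finger opening in m; "grip_force": force on a finger pad.
Only numpy, scipy, OpenCV 4.12 (cv2) and the standard library are available. Lean on these libraries where they do the work, as an engineer would, in place of code of your own. Each camera call takes 0.05 s, during which the arm holds its last target. There are 200 camera calls.

## Working session

There is one attempt and no reset: what is moved stays moved. The work goes in short steps, Python scripts to look and compute and a tool call to move; the robot and the scene stay as the last step left them, time stands still between calls to the robot, and variables do not carry over. Pictures are saved under pics/ and viewed, at most 10 in all, crops included, and the job is handed in when it is done.

Besides the shell and the picture viewer there is one more tool, called after ">>>" as a command line: name --argument value ..., lists and objects as JSON in quotes. drive_tool: Moves the arm, as the interface text tells. Its arguments: {"type":"object","properties":{"series":{"type":"array"},"grip_force":{"type":"number"}},"required":["series"]}

```bash
mkdir -p pics; ls; cat > h.py <<'E'
import numpy as np, cv2
from scipy.spatial.transform import Rotation as R
from bench import telemetry, camera, get_calibration, r
def ray(c,u,v):
    f=240/np.tan(np.radians(c["fovy"])/2)
    d=np.array([(u-c["cx"])/f,-(v-c["cy"])/f,-1.0])
    M=np.array(c["rotation"]); 
    if M.shape!=(3,3): M=R.from_quat(M).as_matrix()
    return np.array(c["xyz"]),M@d
def onz(c,u,v,z):
    o,d=ray(c,u,v); return o+d*(z-o[2])/d[2]
def tri(c1,p1,c2,p2):
    A=[];b=[]
    for c,p in((c1,p1),(c2,p2)):
        o,d=ray(c,*p); d=d/np.linalg.norm(d); P=np.eye(3)-np.outer(d,d); A.append(P); b.append(P@o)
    x=np.linalg.lstsq(np.vstack(A),np.hstack(b),rcond=None)[0]
    return x,[np.linalg.norm(P@x-q) for P,q in zip(A,b)]
E
python3 - <<'E'
from h import *
for n in("scene","top"):
    im=camera(n); cv2.imwrite(f"pics/{n}0.png",im[...,::-1]); print(n,get_calibration(n))
print(telemetry.read_state(), r.tips_ahead)
print(get_calibration("wrist"))
E
```

```text
pics
scene {'fovy': 46.579342256196135, 'cx': 323.291231508241, 'cy': 227.938409732375, 'xyz': array([1.15669202, 0.90827358, 1.16729874]), 'rotation': array([0.11300688, 0.38225397, 0.8859992 , 0.23688977])}
top {'fovy': 49.144296138371594, 'cx': 320.266621391972, 'cy': 239.01657191775317, 'xyz': array([ 0.41190279, -0.03036886,  1.20752078]), 'rotation': array([-0.04615192,  0.06005833,  0.70812663, -0.70201117])}
{'time': 0.1, 'joint_positions': array([-1.21560995,  0.3327967 , -0.06470998,  1.46082885,  0.02161012,
        1.34990284, -0.08851304]), 'joint_vel': array([ 4.98241983e-04, -3.29537226e-03,  1.05854720e-03, -2.39367452e-03,
       -4.65177421e-05,  1.96990412e-03, -6.31875441e-04]), 'joint_torque': array([ 1.27595737e-03, -6.24542928e+01,  2.45351857e-02, -3.90720928e+01,
       -6.14206656e-02,  3.66803468e-02,  4.23802271e-05]), 'ee_pos': array([0.23042545, 0.58064147, 0.24385459]), 'eef_rot': array([ 1.87763387e-01,  9.82214094e-01, -6.13967942e-04, -8.58002186e-05]), 'ft_force': array([ 0.23478998, -0.11683969, -0.23322163]), 'torque': array([ 0.03997724, -0.02569604,  0.08239496]), 'grip_force': 0.0, 'width': 0.08707391998202299} 0.022
{'fovy': 64.55519519192997, 'cx': 326.37122420219714, 'cy': 242.277942957006, 'xyz': array([0.15436831, 0.61139617, 0.38346457]), 'rotation': array([-0.12525508, -0.08413086,  0.55529163,  0.81785351])}
```

View pics/top0.png

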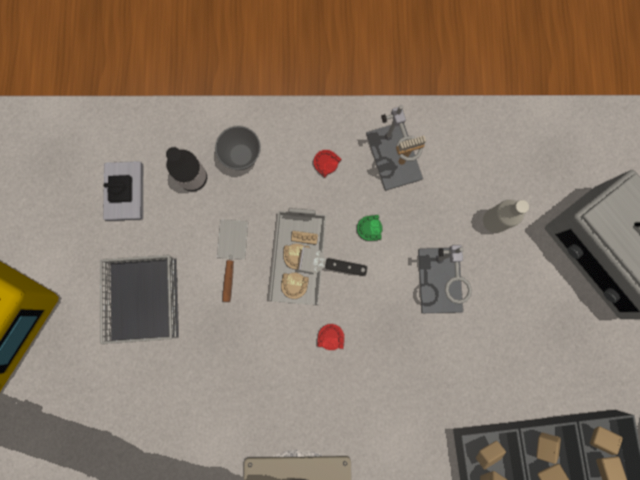

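View pics/scene0.png

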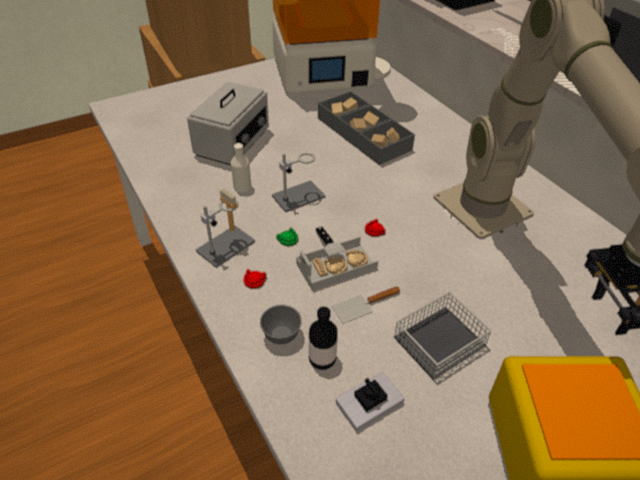

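Top view: there are two stands. The one at about (440,280) is empty, with its ring at (457,290) and the ring's shadow at (426,294). The far one at (395,155) holds the brush, so it is the bystander. The scraper handle is at (345,267), lying from the tray (297,258) to the right. The basket is at (142,298), on the left. The red and green look-alikes are at (331,337), (326,162) and (370,228). I'll confirm with enlarged crops.

```bash
python3 - <<'E'
from h import *
t=cv2.imread("pics/top0.png"); s=cv2.imread("pics/scene0.png")
def grid(c,x0,y0,k):
    c=cv2.resize(c,None,fx=k,fy=k,interpolation=cv2.INTER_CUBIC)
    for u in range(0,c.shape[1]//k,20): 
        cv2.line(c,(u*k,0),(u*k,6),(255,0,0),1); cv2.putText(c,str(x0+u),(u*k,18),0,.4,(255,0,0),1)
    for v in range(0,c.shape[0]//k,20): 
        cv2.line(c,(0,v*k),(6,v*k),(255,0,0),1); cv2.putText(c,str(y0+v),(8,v*k+4),0,.4,(255,0,0),1)
    return c
a=grid(t[200:320,260:380],260,200,4); b=grid(t[240:320,400:480],400,240,4)
o=np.zeros((480,800,3),np.uint8); o[:, :480]=a; o[:320,480:]=b; cv2.imwrite("pics/c1.png",o)
a=grid(s[220:295,290:385],290,220,5); b=grid(s[145:215,265:330],265,145,5)
o=np.zeros((375,800,3),np.uint8); o[:, :475]=a; o[:350,475:]=b; cv2.imwrite("pics/c2.png",o)
E
```

```text
(no output)
```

View pics/c1.png

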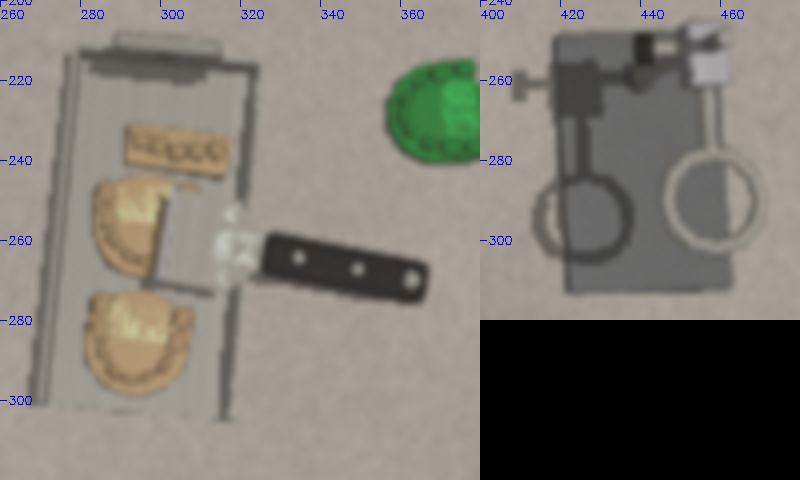

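View pics/c2.png

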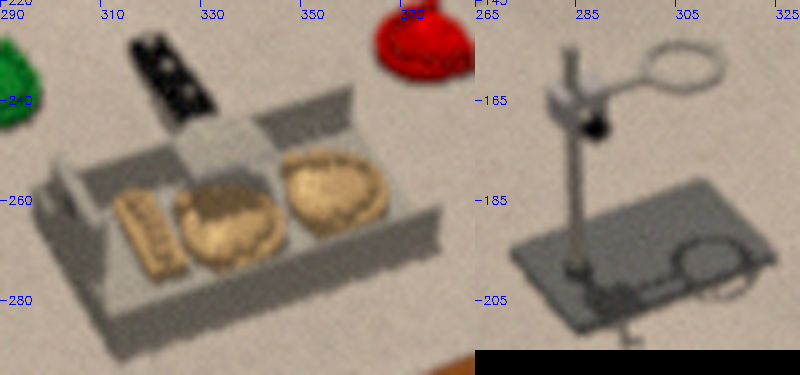

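The top crop shows the handle from (366.0,270.9) at the butt to (326.5,264.0) at the root, the stand ring at (458.2,289.8) and the grip top at (301.8,210.7). Three beige models lie in the tray, and the green one at (367,228) is only a look-alike. The scene crop shows the ring at (306.6,158.2), the handle from (319.6,228.4) to (329.4,243), and the grip top at about (306,257). The rod with nothing hanging in its ring confirms that this is the empty stand.

```bash
python3 - <<'E'
from h import *
np.set_printoptions(precision=4,suppress=True)
T=get_calibration("top");S=get_calibration("scene")
for n,p,q,z in (("butt top",(366,270.9),(319.6,228.4),.0155),("root top",(326.5,264),(329.4,243),.040),("ring",(458.2,289.8),(306.6,158.2),.145),("grip",(301.8,210.7),(306,257),.078)):
    print(n,*tri(T,p,S,q),"onz top",onz(T,*p,z),"scene",onz(S,*q,z))
for n,p,z in (("rimFL",(276.5,213.2),.032),("rimFR",(324.7,216.5),.032),("rimNL",(267.5,301),.032),("rimNR",(315.5,304.5),.032),("gripL",(288.5,208.3),.078),("gripR",(315,211.3),.078),("rodtop",(456.5,247),.188),("resin",(179,155),.185),("bowl",(238,150),.06)):
    print(n,onz(T,*p,z))
# basket mask: dark floor
im=cv2.imread("pics/top0.png"); g=im.max(2)
m=np.zeros_like(g); m[240:350,85:195]=(g[240:350,85:195]<85)*255
m=cv2.morphologyEx(m,cv2.MORPH_OPEN,np.ones((7,7)))
c=max(cv2.findContours(m,0,2)[0],key=cv2.contourArea); rc=cv2.minAreaRect(c); print(rc)
bx=cv2.boxPoints(rc); P=np.array([onz(T,*p,.003) for p in bx]); print(P,P.mean(0),np.linalg.norm(P-np.roll(P,1,0),axis=1))
E
```

```text
butt top [ 0.5184 -0.159   0.0049] [np.float64(0.0008448344157232717), np.float64(0.0008448344157234952)] onz top [ 0.5181 -0.1584  0.0155] scene [ 0.5236 -0.1486  0.0155]
root top [ 0.5349 -0.0692  0.0268] [np.float64(0.0017709172396660816), np.float64(0.0017709172396659994)] onz top [ 0.5321 -0.0677  0.04  ] scene [ 0.5434 -0.0591  0.04  ]
ring [ 0.4665 -0.3322  0.1394] [np.float64(0.000453130024334899), np.float64(0.0004531300243354905)] onz top [ 0.4666 -0.3309  0.145 ] scene [ 0.47   -0.3251  0.145 ]
grip [ 0.6463 -0.0134  0.0756] [np.float64(0.0003487366339912077), np.float64(0.0003487366339915808)] onz top [ 0.646  -0.0136  0.078 ] scene [ 0.6471 -0.0111  0.078 ]
rimFL [0.6501 0.0447 0.032 ]
rimFR [ 0.6418 -0.0651  0.032 ]
rimNL [0.4515 0.0642 0.032 ]
rimNR [ 0.4427 -0.0424  0.032 ]
gripL [0.6516 0.0155 0.078 ]
gripR [ 0.6445 -0.0426  0.078 ]
rodtop [ 0.5484 -0.3196  0.188 ]
resin [0.7395 0.2308 0.185 ]
bowl [0.7907 0.1303 0.06  ]
((139.0187225341797, 299.08001708984375), (78.8944320678711, 56.58346176147461), 88.15238952636719)
[[0.5479 0.4282 0.003 ]
 [0.5511 0.2995 0.003 ]
 [0.3729 0.2878 0.003 ]
 [0.3703 0.4137 0.003 ]] [0.4605 0.3573 0.003 ] [0.1782 0.1287 0.1785 0.1259]
```

```bash
cat >> h.py <<'E'
np.set_printoptions(precision=4,suppress=True)
def ori(az,beta=0,roll=0):
    a=np.radians(az); x=np.array([np.cos(a),np.sin(a),0]); z=np.array([0,0,-1.]); 
    return R.from_matrix(np.c_[x,np.cross(z,x),z])*R.from_euler("y",beta,degrees=True)*R.from_euler("x",roll,degrees=True)
def go(grasp,Rt,Rb=None):
    """grasp = world place of the grasp point (3 mm ahead of the TCP)"""
    s=telemetry.read_state(); R0=R.from_quat(s["eef_rot"]); p=s["ee_pos"]
    t=np.array(grasp)-Rt.apply([0,0,.003])
    print("turn",(R0.inv()*Rt).as_rotvec(degrees=True)/5,"shift",R0.inv().apply(t-p)/.04)
def st():
    s=telemetry.read_state(); print("t",s["time"],"q",s["joint_positions"],"p",s["ee_pos"],"eul",R.from_quat(s["eef_rot"]).as_matrix().T.round(3).tolist(),"F",s["ft_force"],"w",s["width"],s["grip_force"])
E
python3 - <<'E'
from h import *
go((.50,-.09,.24),ori(81)); 
E
```

```text
turn [-0.0115  0.0102 15.4711] shift [-12.4483 -13.098    0.0384]
```

>>> drive_tool --series '[0, 0, 15.5, -12.45, -13.1, 0, 1, 0, 0, 15.5, -12.45, -13.1, 0, 1, 0, 0, 15.5, -12.45, -13.1, 0, 1, 0, 0, 15.5, -12.45, -13.1, 0, 1, 0, 0, 15.5, -12.45, -13.1, 0, 1, 0, 0, 15.5, -12.45, -13.1, 0, 1, 0, 0, 15.5, -12.45, -13.1, 0, 1, 0, 0, 15.5, -12.45, -13.1, 0, 1, 0, 0, 15.5, -12.45, -13.1, 0, 1, 0, 0, 15.5, -12.45, -13.1, 0, 1]'

```text
time: 0.93
ee_pos: [0.386, 0.1923, 0.2444]
eef_rot: [0.729, 0.684, 0.0, -0.0]
ft_force: [1.0, -0.3, -0.8]
width: 0.0864
grip_force: 0.0
```

```bash
python3 -c "
from h import *
st(); go((.50,-.09,.24),ori(81))"
```

```text
t 0.9333 q [-0.8598 -0.118   0.2722  1.9502  0.0324  1.3051 -0.6609] p [0.386  0.1923 0.2444] eul [[0.063, 0.998, 0.0], [0.998, -0.063, -0.0], [-0.0, 0.0, -1.0]] F [ 1.0337 -0.2591 -0.8254] w 0.0863972600735758 0.0
turn [-0.0025 -0.0041  1.0777] shift [-6.8628  3.288   0.0326]
```

>>> drive_tool --series '[0, 0, 1.08, -6.86, 3.29, 0, 1, 0, 0, 1.08, -6.86, 3.29, 0, 1, 0, 0, 1.08, -6.86, 3.29, 0, 1, 0, 0, 1.08, -6.86, 3.29, 0, 1, 0, 0, 1.08, -6.86, 3.29, 0, 1, 0, 0, 1.08, -6.86, 3.29, 0, 1, 0, 0, 1.08, -6.86, 3.29, 0, 1, 0, 0, 1.08, -6.86, 3.29, 0, 1, 0, 0, 1.08, -6.86, 3.29, 0, 1, 0, 0, 1.08, -6.86, 3.29, 0, 1]'

```text
time: 1.77
ee_pos: [0.5014, -0.0876, 0.2441]
eef_rot: [0.759, 0.651, -0.0, -0.0]
ft_force: [0.2, 0.0, -0.6]
width: 0.0872
grip_force: 0.0
```

```bash
python3 - <<'E'
from h import *
import json
st(); c=get_calibration("wrist"); im=camera("wrist")
cv2.imwrite("pics/w1.png",im[...,::-1]); json.dump({k:np.array(v).tolist() for k,v in c.items()},open("w1.json","w"))
E
```

```text
t 1.7667 q [-0.5535  0.0666  0.6724  1.7934 -0.0427  1.2973 -0.0235] p [ 0.5014 -0.0876  0.2441] eul [[0.152, 0.988, -0.0], [0.988, -0.152, -0.001], [-0.001, -0.0, -1.0]] F [ 0.1631  0.0404 -0.5741] w 0.08719890240711894 0.0
```

View pics/w1.png

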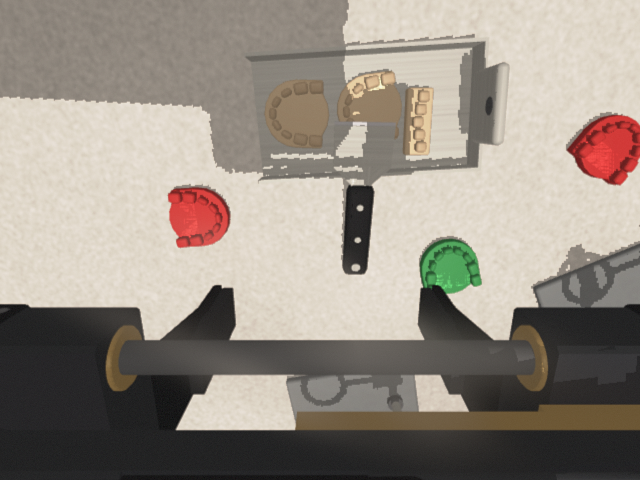

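Wrist view: the handle runs from the root at (361,185) to the butt at (355,273). The grip plate is at (500,104), the three beige models are in the tray, and the scraper lies free. I'll triangulate these with the top view.

```bash
python3 - <<'E'
from h import *
import json
c=json.load(open("w1.json")); T=get_calibration("top")
im=cv2.imread("pics/w1.png"); m=((im.max(2)<70)*255).astype(np.uint8); m[:, :320]=0; m[:,400:]=0; m[282:]=0; m[:175]=0
m=cv2.morphologyEx(m,cv2.MORPH_CLOSE,np.ones((13,13)))
k=max(cv2.findContours(m,0,2)[0],key=cv2.contourArea); rc=cv2.minAreaRect(k); b=cv2.boxPoints(rc); b=b[np.argsort(b[:,1])]
root,butt=b[:2].mean(0),b[2:].mean(0); print(rc,root,butt)
for n,p,q,z in (("butt",(366,270.9),butt,.0155),("root",(326.5,264),root,.040),("grip",(301.8,210.7),(500,104),.078)):
    print(n,*tri(T,p,c,q),"onz top",onz(T,*p,z),"wrist",onz(c,*q,z))
for u,v in ((510,65),(500,145),(490,144),(498,64)): print("grip",onz(c,u,v,.078))
for u,v in ((248,57),(484,42),(477,166),(260,180)): print("rim",onz(c,u,v,.032))
E
```

```text
((356.1639709472656, 228.6967315673828), (26.889116287231445, 87.54806518554688), 5.19442892074585) [360.1271 185.1025] [352.2009 272.291 ]
butt [ 0.5185 -0.159   0.0088] [np.float64(0.00024092172525754372), np.float64(0.00024092172525774547)] onz top [ 0.5181 -0.1584  0.0155] wrist [ 0.5182 -0.1562  0.0155]
root [ 0.5374 -0.0693  0.0017] [np.float64(0.001362242762932628), np.float64(0.0013622427629333062)] onz top [ 0.5321 -0.0677  0.04  ] wrist [ 0.5363 -0.0633  0.04  ]
grip [ 0.6463 -0.0129  0.0775] [np.float64(0.0007361325090515841), np.float64(0.0007361325090515855)] onz top [ 0.646  -0.0136  0.078 ] wrist [ 0.6462 -0.0122  0.078 ]
grip [0.6539 0.0139 0.078 ]
grip [ 0.6457 -0.0425  0.078 ]
grip [ 0.638  -0.0406  0.078 ]
grip [0.6452 0.016  0.078 ]
rim [0.4572 0.0568 0.032 ]
rim [0.6538 0.0379 0.032 ]
rim [ 0.6443 -0.0636  0.032 ]
rim [ 0.4461 -0.0458  0.032 ]
```

>>> drive_tool --series '[0, 0, 0, -0.8, -1.5, 1.2, 1, 0, 0, 0, -0.8, -1.5, 1.2, 1, 0, 0, 0, -0.8, -1.5, 1.2, 1, 0, 0, 0, -0.8, -1.5, 1.2, 1]'

```text
time: 2.15
ee_pos: [0.4351, -0.1084, 0.195]
eef_rot: [0.758, 0.652, -0.0, -0.002]
ft_force: [-0.1, -0.1, 1.2]
width: 0.087
grip_force: 0.0
```

```bash
python3 - <<'E'
from h import *
import json
st(); c2=get_calibration("wrist"); im=camera("wrist")[...,::-1].copy(); cv2.imwrite("pics/w2.png",im); json.dump({k:np.array(v).tolist() for k,v in c2.items()},open("w2.json","w"))
c=json.load(open("w1.json"))
def rivets(im,win):
    x0,x1,y0,y1=win; g=im.max(2); m=np.zeros_like(g); m[y0:y1,x0:x1]=(g[y0:y1,x0:x1]<70)*255
    m=cv2.morphologyEx(m,cv2.MORPH_OPEN,np.ones((3,3)))
    cs=max(cv2.findContours(m,0,2)[0],key=cv2.contourArea); h=np.zeros_like(g); cv2.drawContours(h,[cs],-1,255,-1)
    w=cv2.inRange(g,110,255)&h
    n,_,s,ct=cv2.connectedComponentsWithStats(w); print(cv2.minAreaRect(cs)); 
    r_=[(s[i,4],*ct[i].round(2)) for i in range(1,n) if s[i,4]>8]; return sorted(r_,key=lambda q:q[2])
a=rivets(cv2.imread("pics/w1.png"),(320,400,180,282)); print(a)
# predicted window of handle in w2
def proj(c,P):
    f=240/np.tan(np.radians(c["fovy"])/2); v=R.from_quat(c["rotation"]).inv().apply(np.array(P)-c["xyz"]); return c["cx"]-f*v[0]/v[2], c["cy"]+f*v[1]/v[2]
lo=proj(c2,(.518,-.158,.015)); hi=proj(c2,(.535,-.066,.04)); print(lo,hi)
b=rivets(im,(int(min(lo[0],hi[0])-30),int(max(lo[0],hi[0])+30),int(hi[1]-12),int(lo[1]+12))); print(b)
for p,q in zip(a,b): print(tri(c,p[1:],c2,q[1:]))
E
```

```text
t 2.15 q [-0.544  -0.0652  0.6749  1.9981  0.0417  1.1979 -0.0355] p [ 0.4351 -0.1084  0.195 ] eul [[0.149, 0.989, 0.002], [0.989, -0.149, -0.003], [-0.003, 0.002, -1.0]] F [-0.1324 -0.1407  1.1567] w 0.08702240581563257 0.0
((357.36328125, 228.59808349609375), (26.542211532592773, 86.40672302246094), 3.012787342071533)
[(np.int32(34), np.float64(359.68), np.float64(207.56)), (np.int32(30), np.float64(357.3), np.float64(239.73))]
(np.float64(426.4397344032806), np.float64(263.2950222763876)) (np.float64(448.22105328699547), np.float64(159.30916702140058))
((437.1199951171875, 209.3400115966797), (32.55715560913086, 110.10399627685547), 10.304845809936523)
[(np.int32(52), np.float64(445.52), np.float64(183.29)), (np.int32(44), np.float64(437.84), np.float64(222.57))]
(array([ 0.5335, -0.0851,  0.0343]), [np.float64(2.699255968208531e-06), np.float64(2.6992559682485077e-06)])
(array([ 0.5276, -0.1185,  0.0262]), [np.float64(1.7191452503431947e-05), np.float64(1.719145250331055e-05)])
```

```bash
python3 - <<'E'
from h import *
Rt=ori(80,-12); g=np.array([.533,-.0865,.0277]); print(Rt.as_matrix())
go(g-Rt.apply([0,0,.08]),Rt)
E
```

```text
[[ 0.1699  0.9848 -0.0361]
 [ 0.9633 -0.1736 -0.2048]
 [-0.2079  0.     -0.9781]]
turn [ 0.0319 -2.4175  0.2879] shift [1.3221 2.2955 2.1955]
```

>>> drive_tool --series '[0.03, -2.42, 0.29, 1.32, 2.3, 1.0, 1, 0.03, -2.42, 0.29, 1.32, 2.3, 1.5, 1, 0.03, -2.42, 0.29, 1.32, 2.3, 2.2, 1, 0.03, -2.42, 0.29, 1.32, 2.3, 2.2, 1, 0.03, -2.42, 0.29, 1.32, 2.3, 2.2, 1, 0.03, -2.42, 0.29, 1.32, 2.3, 2.2, 1]'

```text
time: 2.7
ee_pos: [0.5372, -0.0705, 0.1087]
eef_rot: [0.762, 0.639, -0.081, 0.068]
ft_force: [-0.0, 0.2, 1.2]
width: 0.0873
grip_force: 0.0
```

```bash
python3 - <<'E'
from h import *
st();Rt=ori(80,-12); g=np.array([.533,-.0865,.0277])
go(g-Rt.apply([0,0,.08]),Rt); go(g,Rt)
E
```

```text
t 2.7 q [-0.5832  0.3293  0.5923  1.8542  0.0312  1.0517 -0.2033] p [ 0.5372 -0.0705  0.1087] eul [[0.17, 0.963, -0.211], [0.985, -0.174, -0.0], [-0.037, -0.208, -0.978]] F [-0.011   0.2111  1.1927] w 0.08729946322206131 0.0
turn [-0.0044  0.0344 -0.0023] shift [ 0.0168 -0.0348 -0.0096]
turn [-0.0044  0.0344 -0.0023] shift [ 0.0228 -0.0341  1.9904]
```

>>> drive_tool --series '[0, 0, 0, 0.02, -0.03, 0.7, 1, 0, 0, 0, 0.02, -0.03, 1.4, 1, 0, 0, 0, 0.02, -0.03, 1.99, 1, 0, 0, 0, 0.02, -0.03, 1.99, 1, 0, 0, 0, 0.02, -0.03, 1.99, -1, 0, 0, 0, 0.02, -0.03, 1.99, -1, 0, 0, 0, 0.02, -0.03, 1.99, -1, 0, 0, 0, 0.02, -0.03, 1.99, -1, 0, 0, 0, 0.02, -0.03, 1.99, -1, 0, 0, 0, 0.02, -0.03, 1.99, -1]' --grip_force 40

```text
time: 3.53
ee_pos: [0.5329, -0.0866, 0.0311]
eef_rot: [0.762, 0.638, -0.08, 0.068]
ft_force: [0.3, -0.2, 0.5]
width: 0.055
grip_force: 0.0
```

```bash
python3 - <<'E'
from h import *
st()
E
```

```text
t 3.5333 q [-0.5244  0.4412  0.5646  1.9139 -0.0299  0.885  -0.1573] p [ 0.5329 -0.0866  0.0311] eul [[0.172, 0.963, -0.209], [0.984, -0.176, 0.001], [-0.036, -0.206, -0.978]] F [ 0.3017 -0.1861  0.5166] w 0.05496286024912086 0.0
```

>>> drive_tool --series '[0, 0, 0, 0, 0, 0, -1, 0, 0, 0, 0, 0, 0, -1, 0, 0, 0, 0, 0, 0, -1, 0, 0, 0, 0, 0, 0, -1, 0, 0, 0, 0, 0, 0, -1, 0, 0, 0, 0, 0, 0, -1, 0, 0, 0, 0, 0, 0, -1, 0, 0, 0, 0, 0, 0, -1, 0, 0, 0, 0, 0, 0, -1]'

```text
time: 4.28
ee_pos: [0.5325, -0.0868, 0.0305]
eef_rot: [0.762, 0.638, -0.081, 0.068]
ft_force: [-0.4, -1.0, -0.7]
width: 0.0255
grip_force: 39.9
```

```bash
python3 - <<'E'
from h import *
st()
R0=ori(80,-12); g=np.array([.533,-.0865,.0277])
go(g+[0,-.06,.1],ori(80,-12)); go(g+[0,-.13,.20],ori(80,18))
E
```

```text
t 4.2833 q [-0.524   0.4423  0.5644  1.9143 -0.03    0.8846 -0.1572] p [ 0.5325 -0.0868  0.0305] eul [[0.172, 0.963, -0.21], [0.984, -0.176, 0.0], [-0.037, -0.206, -0.978]] F [-0.4225 -0.9569 -0.6517] w 0.025502898349230644 39.949440490454435
turn [-0.0047  0.0198 -0.0238] shift [-1.9429  0.2751 -2.1436]
turn [ 0.0016  6.0198 -0.0245] shift [-4.1888  0.5828 -4.2169]
```

>>> drive_tool --series '[0, 0, 0, -0.16, 0, -0.73, -1, 0, 0, 0, -0.32, 0, -1.4, -1, 0, 0, 0, -1.0, 0.15, -2.0, -1, 0, 0, 0, -1.94, 0.27, -2.4, -1, 0, 1.2, 0, -2.6, 0.4, -3.0, -1, 0, 2.4, 0, -3.3, 0.5, -3.6, -1, 0, 3.6, 0, -3.8, 0.58, -4.0, -1, 0, 4.8, 0, -4.19, 0.58, -4.22, -1, 0, 6, 0, -4.19, 0.58, -4.22, -1, 0, 6, 0, -4.19, 0.58, -4.22, -1]'

```text
time: 5.12
ee_pos: [0.5305, -0.2229, 0.2307]
eef_rot: [0.76, 0.63, 0.121, -0.1]
ft_force: [-0.2, -1.9, -2.4]
width: 0.0258
grip_force: 39.9
```

```bash
python3 - <<'E'
from h import *
st()
g=np.array([.533,-.0865,.0277])
go((.45,-.27,.26),ori(65,64)); go((.4665,-.331,.26),ori(55,64))
E
```

```text
t 5.1167 q [-0.0283  0.3469  0.6519  1.5885 -0.5004  1.4328  0.5324] p [ 0.5305 -0.2229  0.2307] eul [[0.176, 0.934, 0.311], [0.983, -0.185, 0.0], [0.058, 0.305, -0.95]] F [-0.2412 -1.9004 -2.4384] w 0.025799748592751335 39.946626015007496
turn [-1.9336  9.1292  2.2232] shift [-1.2777 -1.7774 -1.2229]
turn [-3.2821  9.0366  3.7714] shift [-2.626  -1.1011 -1.6636]
```

>>> drive_tool --series '[-0.2, 1.3, 0.25, -1.28, -1.78, -1.22, -1, -0.4, 2.4, 0.5, -1.28, -1.78, -1.22, -1, -0.7, 3.6, 0.8, -1.28, -1.78, -1.22, -1, -1, 5, 1.1, -1.28, -1.78, -1.22, -1, -1.3, 6.4, 1.5, -1.28, -1.78, -1.22, -1, -1.6, 7.8, 1.9, -1.28, -1.78, -1.22, -1, -1.93, 9.13, 2.22, -1.28, -1.78, -1.22, -1, -1.93, 9.13, 2.22, -1.28, -1.78, -1.22, -1, -1.93, 9.13, 2.22, -1.28, -1.78, -1.22, -1]'

```text
time: 5.87
ee_pos: [0.4509, -0.2673, 0.2593]
eef_rot: [0.715, 0.459, 0.442, -0.287]
ft_force: [0.3, 0.4, -0.8]
width: 0.0256
grip_force: 39.9
```

```bash
python3 - <<'E'
from h import *
st()
go((.45,-.27,.26),ori(65,64)); go((.4665,-.331,.26),ori(60,64))
im=camera("scene")[...,::-1]; cv2.imwrite("pics/s1.png",im); cv2.imwrite("pics/s1c.png",cv2.resize(im[60:240,250:450],None,fx=3,fy=3))
E
```

```text
t 5.8667 q [ 0.4817  0.5468  0.6157  1.6553 -1.0921  1.9058  0.8543] p [ 0.4509 -0.2673  0.2593] eul [[0.187, 0.402, 0.896], [0.91, -0.414, -0.004], [0.369, 0.817, -0.444]] F [ 0.2756  0.3564 -0.8278] w 0.025577475885271386 39.948161551728845
turn [-0.1237  0.0672  0.0072] shift [-0.017   0.0072 -0.1463]
turn [-1.0212  0.0692  0.4482] shift [-0.5534  1.0076 -1.2394]
```

View pics/s1c.png

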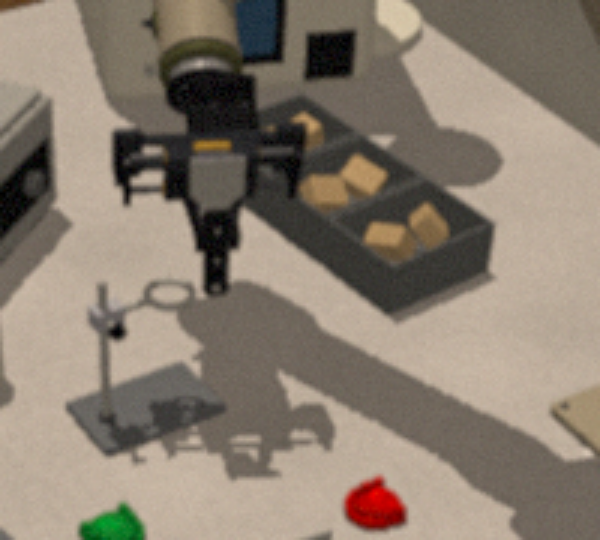

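The scraper is held upright, handle down, with the butt at crop (215,290), next to the empty ring at (170,293). I'll move over the ring and look from the wrist.

>>> drive_tool --series '[-0.3, 0, 0.15, -0.25, 0.4, -0.5, -1, -0.6, 0, 0.3, -0.45, 0.8, -1, -1, -1.02, 0.07, 0.45, -0.55, 1.01, -1.24, -1, -1.02, 0.07, 0.45, -0.55, 1.01, -1.24, -1, -1.02, 0.07, 0.45, -0.55, 1.01, -1.24, -1]'

```text
time: 6.33
ee_pos: [0.4664, -0.3329, 0.2644]
eef_rot: [0.733, 0.427, 0.46, -0.263]
ft_force: [0.1, 0.5, -2.2]
width: 0.0256
grip_force: 39.9
```

```bash
python3 - <<'E'
from h import *
import json
st(); go((.4665,-.331,.26),ori(60,64))
c=get_calibration("wrist"); im=camera("wrist")[...,::-1]; cv2.imwrite("pics/w3.png",im); json.dump({k:np.array(v).tolist() for k,v in c.items()},open("w3.json","w"))
s=camera("scene")[...,::-1]; t=camera("top")[...,::-1]; cv2.imwrite("pics/s3.png",s); cv2.imwrite("pics/t3.png",t)
o=np.zeros((600,800,3),np.uint8); o[:360,:480]=cv2.resize(im,(480,360)); o[360:600,:320]=cv2.resize(t[230:310,400:507],(320,240)); o[:600,480:]=cv2.resize(s[100:250,265:345],(320,600)); cv2.imwrite("pics/m3.png",o)
E
```

```text
t 6.3333 q [ 0.5662  0.6298  0.6233  1.5337 -1.1707  1.9319  0.8065] p [ 0.4664 -0.3329  0.2644] eul [[0.213, 0.383, 0.899], [0.868, -0.497, 0.006], [0.449, 0.778, -0.439]] F [ 0.107   0.4867 -2.1516] w 0.025649268143687457 39.94812961667776
turn [-0.0021  0.0042  0.0784] shift [-0.0804 -0.0218  0.0102]
```

View pics/m3.png

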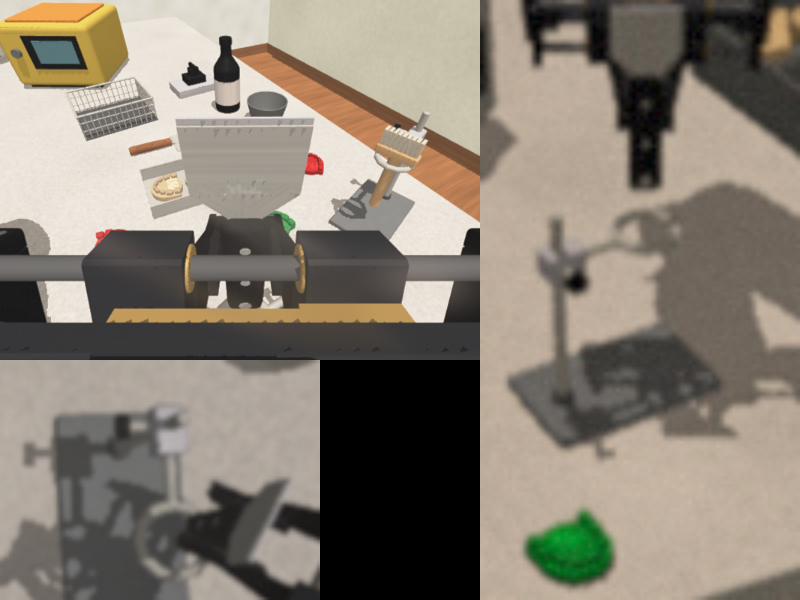

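The composite shows the blade clear above the fingers (wrist), and in the scene the butt at (306.3,146.5), straight above the ring at (306.6,158.2). I'll refine the ring centre numerically and check it against the projected butt.

```bash
python3 - <<'E'
from h import *
T=get_calibration("top");S=get_calibration("scene")
def proj(c,P):
    f=240/np.tan(np.radians(c["fovy"])/2); v=R.from_quat(c["rotation"]).inv().apply(np.array(P)-c["xyz"]); return np.array([c["cx"]-f*v[0]/v[2], c["cy"]+f*v[1]/v[2]])
st()
t=cv2.imread("pics/top0.png"); g=cv2.cvtColor(t,cv2.COLOR_BGR2GRAY)
cr=cv2.resize(g[270:310,438:480],None,fx=8,fy=8,interpolation=cv2.INTER_CUBIC)
h=cv2.HoughCircles(cr,cv2.HOUGH_GRADIENT_ALT,1,20,param1=150,param2=.4,minRadius=60,maxRadius=120)
if h is not None:
    for a in h[0][:5]: 
        p=(438+(a[0]+.5)/8-.5,270+(a[1]+.5)/8-.5); print("hough",p,a[2]/8,onz(T,*p,.145))
# light-ring pixels: saturation/brightness against plate and bench -> ellipse of edges
e=cv2.Canny(cr,60,140); ys,xs=np.nonzero(e); d=np.hypot(xs-(458.4-438)*8,ys-(289.8-270)*8)
for lo,hi in((60,88),(88,120)):
    k=(d>lo)&(d<hi); el=cv2.fitEllipse(np.c_[xs[k],ys[k]].astype(np.float32)); p=(438+(el[0][0]+.5)/8-.5,270+(el[0][1]+.5)/8-.5); print("ell",p,el[1],onz(T,*p,.145))
print("expected bore/outer px", 40/1000*525/1.065, 56/1000*525/1.065)
s=cv2.imread("pics/scene0.png"); 
print("scene proj ring",proj(S,(.4665,-.331,.145)),"butt",proj(S,(.4665,-.331,.185)))
s3=cv2.imread("pics/s3.png").max(2)
for v in range(136,152): 
    k=np.nonzero(s3[v,295:320]<60)[0]; print(v,(k.min()+295,k.max()+295) if len(k) else None,end=" ")
E
```

```text
t 6.4833 q [ 0.5663  0.6301  0.6226  1.5351 -1.1719  1.9327  0.8068] p [ 0.4664 -0.3322  0.2642] eul [[0.213, 0.381, 0.9], [0.868, -0.497, 0.005], [0.449, 0.779, -0.436]] F [-0.029   0.0393 -1.8016] w 0.02561370238352791 39.94774173013866Traceback (most recent call last):
  File "<stdin>", line 15, in <module>
cv2.error: OpenCV(4.12.0) /io/opencv/modules/imgproc/src/shapedescr.cpp:361: error: (-201:Incorrect size of input array) There should be at least 5 points to fit the ellipse in function 'fitEllipseNoDirect'
```

```bash
python3 - <<'E'
from h import *
T=get_calibration("top");S=get_calibration("scene")
def proj(c,P):
    f=240/np.tan(np.radians(c["fovy"])/2); v=R.from_quat(c["rotation"]).inv().apply(np.array(P)-c["xyz"]); return np.array([c["cx"]-f*v[0]/v[2], c["cy"]+f*v[1]/v[2]])
g=cv2.cvtColor(cv2.imread("pics/top0.png"),cv2.COLOR_BGR2GRAY).astype(float)
k=525/1.065
# centre maximising (ring brightness - bore - outside plate contrast) on left half, where the plate is behind
best=[]
A=np.radians(np.arange(0,360,5))
for cx in np.arange(454,463,.25):
  for cy in np.arange(286,294,.25):
    f=lambda r_:cv2.remap(g.astype(np.float32),(cx+r_*k*np.cos(A)).astype(np.float32)[None],(cy+r_*k*np.sin(A)).astype(np.float32)[None],1)[0]
    best.append(((f(.024)-f(.0175)).mean(),cx,cy))
best.sort(reverse=True); print(best[:5]); b=np.mean([x[1:] for x in best[:8]],0); print(b,onz(T,*b,.145))
print("scene proj ring",proj(S,(.4665,-.331,.145)),"butt",proj(S,(.4665,-.331,.185)))
s3=cv2.imread("pics/s3.png").max(2)
for v in range(136,152): 
    q=np.nonzero(s3[v,295:320]<60)[0]; print(v,(q.min()+295,q.max()+295) if len(q) else None,end=" ")
E
```

```text
[(np.float32(29.895943), np.float64(459.5), np.float64(289.5)), (np.float32(29.839762), np.float64(459.25), np.float64(289.5)), (np.float32(29.496773), np.float64(459.25), np.float64(289.25)), (np.float32(29.47941), np.float64(459.5), np.float64(289.25)), (np.float32(29.469944), np.float64(459.5), np.float64(289.75))]
[459.2812 289.4688] [ 0.4672 -0.3331  0.145 ]
scene proj ring [306.6507 156.8906] butt [306.6348 146.202 ]
136 (np.int64(303), np.int64(309)) 137 (np.int64(303), np.int64(309)) 138 (np.int64(303), np.int64(309)) 139 (np.int64(303), np.int64(309)) 140 (np.int64(303), np.int64(309)) 141 (np.int64(303), np.int64(309)) 142 (np.int64(303), np.int64(309)) 143 (np.int64(303), np.int64(309)) 144 (np.int64(303), np.int64(309)) 145 (np.int64(303), np.int64(309)) 146 (np.int64(303), np.int64(308)) 147 None 148 None 149 None 150 None 151 None
```

```bash
python3 - <<'E'
from h import *
for z in (.21,.177): go((.466,-.3335,z),ori(60,64.4))
E
```

```text
turn [-0.0068  0.0555  0.0726] shift [-1.2349 -0.0007  0.4862]
turn [-0.0068  0.0555  0.0726] shift [-1.9772 -0.0052  0.8463]
```

>>> drive_tool --series '[0, 0.05, 0.07, -0.4, 0, 0.16, -1, 0, 0.05, 0.07, -0.8, 0, 0.3, -1, 0, 0.05, 0.07, -1.23, 0, 0.49, -1, 0, 0.05, 0.07, -1.23, 0, 0.49, -1, 0, 0.05, 0.07, -1.23, 0, 0.49, -1]'

```text
time: 6.9
ee_pos: [0.4641, -0.3362, 0.2098]
eef_rot: [0.733, 0.421, 0.461, -0.267]
ft_force: [-0.2, -0.2, -0.8]
width: 0.0255
grip_force: 39.9
```

```bash
python3 - <<'E'
from h import *
st(); go((.466,-.3335,.177),ori(60,64.4))
E
```

```text
t 6.9 q [ 0.5879  0.7048  0.6037  1.5575 -1.179   1.899   0.8831] p [ 0.4641 -0.3362  0.2098] eul [[0.219, 0.371, 0.902], [0.865, -0.502, -0.003], [0.451, 0.781, -0.431]] F [-0.2467 -0.2014 -0.7605] w 0.02553596156658359 39.94795912876725
turn [ 0.0034 -0.0134 -0.0451] shift [-0.7046  0.0099  0.354 ]
```

>>> drive_tool --series '[0, 0, 0, -0.25, 0, 0.12, -1, 0, 0, 0, -0.5, 0, 0.24, -1, 0, 0, -0.04, -0.7, 0, 0.35, -1, 0, 0, -0.04, -0.7, 0, 0.35, -1, 0, 0, -0.04, -0.7, 0, 0.35, -1]'

```text
time: 7.32
ee_pos: [0.4643, -0.3364, 0.1789]
eef_rot: [0.733, 0.423, 0.462, -0.266]
ft_force: [0.4, 0.2, -1.3]
width: 0.0259
grip_force: 39.9
```

```bash
python3 - <<'E'
from h import *
st(); go((.466,-.3335,.177),ori(60,64.4))
s=camera("scene")[...,::-1]; t=camera("top")[...,::-1]
o=np.zeros((600,800,3),np.uint8); o[:300,:400]=cv2.resize(t[225:315,400:520],(400,300)); o[:600,400:]=cv2.resize(s[110:230,270:350],(400,600)); cv2.imwrite("pics/m4.png",o)
E
```

```text
t 7.3167 q [ 0.5969  0.7454  0.5901  1.5685 -1.1841  1.8732  0.931 ] p [ 0.4643 -0.3364  0.1789] eul [[0.215, 0.374, 0.902], [0.865, -0.501, 0.001], [0.452, 0.781, -0.431]] F [ 0.3952  0.2197 -1.2536] w 0.025865332332046347 39.94798192754388
turn [ 0.0179 -0.009   0.0043] shift [-0.0066  0.0018  0.0212]
```

View pics/m4.png

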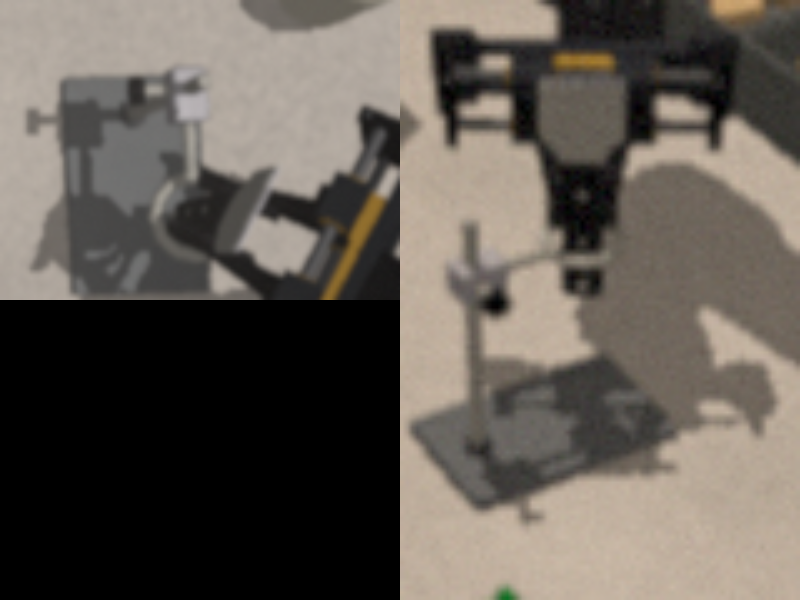

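The handle passes through the ring, with the ring bar in front of it and the butt visible below at scene crop (583,290). I'll release it.

>>> drive_tool --series '[0, 0, 0, 0, 0, 0, 1, 0, 0, 0, 0, 0, 0, 1, 0, 0, 0, 0, 0, 0, 1, 0, 0, 0, 0, 0, 0, 1, 0, 0, 0, 0, 0, 0, 1, 0, 0, 0, 0, 0, 0, 1, 0, 0, 0, 0, 0, 0, 1, 0, 0, 0, 0, 0, 0, 1, 0, 0, 0, 0, 0, 0, 1, 0, 0, 0, 0, 0, 0, 1]'

```text
time: 8.25
ee_pos: [0.4643, -0.3366, 0.1795]
eef_rot: [0.733, 0.423, 0.462, -0.265]
ft_force: [0.4, 0.1, -0.3]
width: 0.0827
grip_force: 0.0
```

```bash
python3 - <<'E'
from h import *
st()
cs=[camera(n)[...,::-1] for n in ("top","scene")]
o=np.zeros((600,800,3),np.uint8); o[:300,:400]=cv2.resize(cs[0][225:315,400:520],(400,300)); o[:600,400:]=cv2.resize(cs[1][110:230,270:350],(400,600)); cv2.imwrite("pics/m5.png",o)
g=cs[1].max(2)
for v in range(140,200,2):
    q=np.nonzero(g[v,295:318]<60)[0]; print(v,(q.min()+295,q.max()+295) if len(q) else None,end=" ")
E
```

```text
t 8.25 q [ 0.5968  0.7445  0.5904  1.5681 -1.1841  1.8732  0.931 ] p [ 0.4643 -0.3366  0.1795] eul [[0.215, 0.375, 0.902], [0.865, -0.501, 0.002], [0.453, 0.78, -0.432]] F [ 0.4454  0.1036 -0.2652] w 0.08272543077522664 0.0
140 None 142 None 144 None 146 None 148 None 150 None 152 None 154 None 156 None 158 None 160 None 162 None 164 (np.int64(303), np.int64(309)) 166 (np.int64(303), np.int64(309)) 168 (np.int64(303), np.int64(309)) 170 (np.int64(304), np.int64(309)) 172 (np.int64(304), np.int64(309)) 174 (np.int64(304), np.int64(309)) 176 (np.int64(304), np.int64(310)) 178 (np.int64(304), np.int64(310)) 180 (np.int64(304), np.int64(310)) 182 (np.int64(304), np.int64(310)) 184 (np.int64(302), np.int64(312)) 186 (np.int64(298), np.int64(314)) 188 (np.int64(297), np.int64(299)) 190 (np.int64(295), np.int64(300)) 192 (np.int64(296), np.int64(310)) 194 (np.int64(306), np.int64(306)) 196 (np.int64(298), np.int64(311)) 198 (np.int64(298), np.int64(306))
```

The scraper hangs: the handle is below the ring in scene rows 164–184. Backing off along the tool axis.

>>> drive_tool --series '[0, 0, 0, 0, 0, -0.7, 1, 0, 0, 0, 0, 0, -1.4, 1, 0, 0, 0, 0, 0, -2.2, 1, 0, 0, 0, 0, 0, -3, 1, 0, 0, 0, 1, 0, -3, 1, 0, 0, 0, 2, 0, -3, 1, 0, 0, 0, 2, 0, -3, 1]'

```text
time: 8.93
ee_pos: [0.4285, -0.3998, 0.3103]
eef_rot: [0.731, 0.426, 0.463, -0.262]
ft_force: [1.0, -0.1, 0.2]
width: 0.087
grip_force: 0.0
```

```bash
python3 - <<'E'
from h import *
st(); go((.50,-.20,.33),ori(80,0)); go((.646,-.013,.17),ori(84,0))
E
```

```text
t 8.9333 q [ 0.7544  0.6547  0.5382  1.3571 -1.1312  2.0401  0.7467] p [ 0.4285 -0.3998  0.3103] eul [[0.208, 0.38, 0.901], [0.866, -0.499, 0.011], [0.454, 0.779, -0.433]] F [ 1.0241 -0.0915  0.2161] w 0.08696769470856724 0.0
turn [  2.3502 -12.7067  -3.4874] shift [ 2.7832 -0.939   4.4553]
turn [  2.7978 -12.6422  -4.2005] shift [ 1.7147 -0.1542 11.4852]
```

>>> drive_tool --series '[0.3, -1.3, -0.4, 0.8, 0, 0, 1, 0.6, -2.6, -0.8, 1.6, 0, 0.5, 1, 0.8, -3.9, -1.2, 2.3, -0.3, 1.3, 1, 1, -5.2, -1.5, 2.78, -0.6, 2.1, 1, 1.2, -6.5, -1.8, 2.78, -0.94, 2.9, 1, 1.4, -7.8, -2.2, 2.78, -0.94, 3.7, 1, 1.7, -9.1, -2.6, 2.78, -0.94, 4.45, 1, 2, -10.4, -2.9, 2.78, -0.94, 4.45, 1, 2.2, -11.7, -3.2, 2.78, -0.94, 4.45, 1, 2.35, -12.7, -3.5, 2.78, -0.94, 4.45, 1]'

```text
time: 9.77
ee_pos: [0.5001, -0.1994, 0.3277]
eef_rot: [0.765, 0.644, -0.002, -0.002]
ft_force: [-0.7, 0.3, 0.1]
width: 0.087
grip_force: 0.0
```

```bash
python3 - <<'E'
from h import *
st(); go((.646,-.013,.22),ori(84,0)); go((.646,-.013,.14),ori(84,0))
E
```

```text
t 9.7667 q [-0.0978  0.1053  0.4298  1.5727 -0.0426  1.4791  0.1627] p [ 0.5001 -0.1994  0.3277] eul [[0.17, 0.985, -0.0], [0.985, -0.17, -0.006], [-0.006, 0.001, -1.0]] F [-0.7064  0.2567  0.0577] w 0.08696174447521662 0.0
turn [-0.0692  0.0025 -0.7629] shift [5.2143 2.8164 2.5986]
turn [-0.0692  0.0025 -0.7629] shift [5.2152 2.8285 4.5985]
```

>>> drive_tool --series '[0, 0, -0.2, 1, 0.5, 0.4, 0.2, 0, 0, -0.4, 2, 1.1, 0.8, 0.2, 0, 0, -0.76, 3, 1.6, 1.4, 0.2, -0.07, 0, -0.76, 3.9, 2.1, 2, 0.2, -0.07, 0, -0.76, 4.6, 2.5, 2.6, 0.2, -0.07, 0, -0.76, 5.21, 2.82, 3.3, 0.2, -0.07, 0, -0.76, 5.21, 2.82, 4, 0.2, -0.07, 0, -0.76, 5.21, 2.82, 4.4, 0.2, -0.07, 0, -0.76, 5.21, 2.82, 4.4, 0.2, -0.07, 0, -0.76, 5.21, 2.82, 4.4, 0.2]'

```text
time: 10.6
ee_pos: [0.6449, -0.0147, 0.1505]
eef_rot: [0.745, 0.667, 0.001, -0.003]
ft_force: [0.4, -0.0, 1.0]
width: 0.0522
grip_force: 0.0
```

```bash
python3 - <<'E'
from h import *
import json
st()
c=get_calibration("wrist"); im=camera("wrist")[...,::-1].copy(); cv2.imwrite("pics/w6.png",im); json.dump({k:np.array(v).tolist() for k,v in c.items()},open("w6.json","w"))
for z in(.145,.055): go((.646,-.013,z),ori(84,0))
t=camera("top")[...,::-1]; o=np.zeros((480,800,3),np.uint8); o[:375,:500]=cv2.resize(im,(500,375)); o[:,500:]=cv2.resize(t[240:352,90:160],(300,480)); cv2.imwrite("pics/m6.png",o); cv2.imwrite("pics/t6.png",t)
E
```

```text
t 10.6 q [-0.2655  0.4465  0.291   1.5319 -0.1392  1.1857 -0.0584] p [ 0.6449 -0.0147  0.1505] eul [[0.109, 0.994, 0.004], [0.994, -0.109, -0.003], [-0.003, 0.005, -1.0]] F [ 0.4162 -0.0002  0.9515] w 0.05223137181915078 0.0
turn [ 0.0022 -0.057  -0.0671] shift [ 0.0572 -0.0016  0.1115]
turn [ 0.0022 -0.057  -0.0671] shift [ 0.046  -0.002   2.3615]
```

View pics/m6.png

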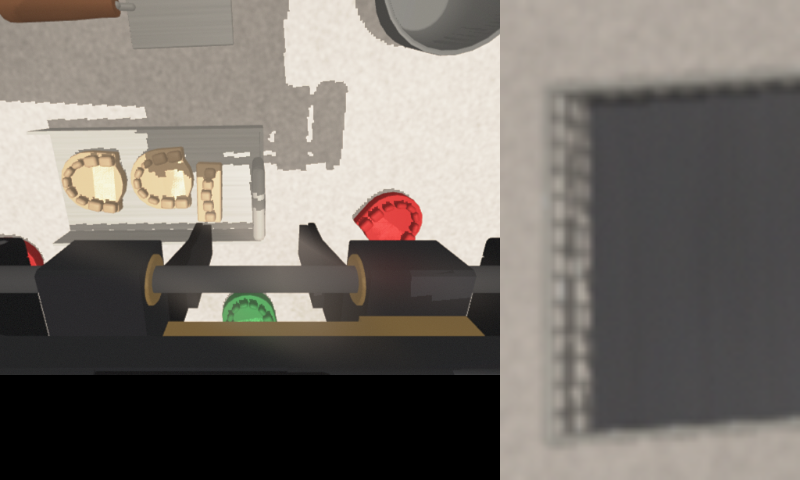

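The wrist picture shows the plate at (258,195), centred between the fingertips at (210,230) and (302,230), and the models clear of the fingers. The basket's left rim runs from (101.2,261) to (101.7,342.7). I'll descend and grip.

>>> drive_tool --series '[0, -0.05, -0.07, 0.05, 0, 0.7, 0.2, 0, -0.05, -0.07, 0.05, 0, 1.4, 0.2, 0, -0.05, -0.07, 0.05, 0, 2, 0.2, 0, -0.05, -0.07, 0.05, 0, 2.36, 0.2, 0, -0.05, -0.07, 0.05, 0, 2.36, 0.2, 0, -0.05, -0.07, 0.05, 0, 2.36, 0.2]'

```text
time: 11.2
ee_pos: [0.6465, -0.0126, 0.0585]
eef_rot: [0.743, 0.669, 0.001, -0.0]
ft_force: [0.2, -0.3, 0.0]
width: 0.052
grip_force: 0.0
```

>>> drive_tool --series '[0, 0, 0, 0, 0, 0, -1, 0, 0, 0, 0, 0, 0, -1, 0, 0, 0, 0, 0, 0, -1, 0, 0, 0, 0, 0, 0, -1, 0, 0, 0, 0, 0, 0, -1, 0, 0, 0, 0, 0, 0, -1, 0, 0, 0, 0, 0, 0, -1, 0, 0, 0, 0, 0, 0, -1, 0, 0, 0, 0, 0, 0, -1, 0, 0, 0, 0, 0, 0, -1]' --grip_force 60

```text
time: 12.03
ee_pos: [0.646, -0.012, 0.0567]
eef_rot: [0.743, 0.67, 0.0, -0.0]
ft_force: [1.0, 0.1, 0.1]
width: 0.0098
grip_force: 60.0
```

```bash
python3 - <<'E'
from h import *
st(); T=get_calibration("top")
for p in((101.2,261),(101.7,342.7)): print("rim L",onz(T,*p,.065))
for p in((174,256),(178,340)): print("rim R",onz(T,*p,.065))
E
```

```text
t 12.0333 q [-0.2552  0.544   0.2691  1.605  -0.1637  1.015  -0.0401] p [ 0.646  -0.012   0.0567] eul [[0.103, 0.995, 0.001], [0.995, -0.103, -0.0], [-0.0, 0.001, -1.0]] F [0.9982 0.0778 0.0538] w 0.009766863823255697 59.987008860334754
rim L [0.5401 0.4223 0.065 ]
rim L [0.3658 0.4122 0.065 ]
rim R [0.5498 0.2655 0.065 ]
rim R [0.3697 0.2513 0.065 ]
```

```bash
cat >> h.py <<'E'
GT=np.array([.0975,0,.0537]); LIP=np.array([-.1025,0,0]); BC=np.array([.459,.342,0]); BY=3.7
Q=R.from_matrix(np.array([[0,1,0],[1,0,0],[0,0,-1.]]))
def tray(yaw,th,lip=None,grip=None):
    Rt=R.from_euler("z",yaw,degrees=True)*R.from_euler("y",-th,degrees=True)
    g=np.array(lip)+Rt.apply(GT-LIP) if lip is not None else np.array(grip)
    print("lip",g-Rt.apply(GT-LIP),"grasp",g,end=" "); go(g,Rt*Q)
def blip(xb,h): return BC+R.from_euler("z",BY,degrees=True).apply([xb,0,h])
E
python3 - <<'E'
from h import *
T=get_calibration("top"); print(onz(T,191,184,0),[onz(T,*p,.03) for p in((104,162),(142,162),(142,220))])
tray(-6,0,grip=(.646,-.0125,.2)); tray(-3,0,grip=(.59,.08,.2)); tray(3.7,0,grip=(.59,.2,.22))
im=camera("wrist"); cv2.imwrite("pics/w7.png",im[...,::-1])
E
```

```text
[0.7279 0.2478 0.    ] [array([0.7732, 0.4417, 0.03  ]), array([0.7728, 0.3548, 0.03  ]), array([0.6367, 0.3493, 0.03  ])]
lip [0.4471 0.0084 0.1463] grasp [ 0.646  -0.0125  0.2   ] turn [-0.0035 -0.0097  0.0134] shift [-0.0098  0.0012 -3.6568]
lip [0.3903 0.0905 0.1463] grasp [0.59 0.08 0.2 ] turn [-0.0032 -0.0098 -0.5866] shift [ 2.1456 -1.6303 -3.6545]
lip [0.3904 0.1871 0.1663] grasp [0.59 0.2  0.22] turn [-0.0026 -0.01   -1.9266] shift [ 5.1299 -1.9406 -4.1519]
```

>>> drive_tool --series '[0, 0, 0, 0, 0, -0.1, -1, 0, 0, 0, 0, 0, -0.3, -1, 0, 0, 0, 0, 0, -0.6, -1, 0, 0, 0, 0, 0, -1, -1, 0, 0, 0, 0, 0, -1.5, -1, 0, 0, 0, 0, 0, -2, -1, 0, 0, 0, 0, 0, -2.5, -1, 0, 0, 0, 0, 0, -3, -1, 0, 0, 0, 0, 0, -3.4, -1, 0, 0, 0, 0, 0, -3.66, -1]'

```text
time: 12.92
ee_pos: [0.6463, -0.0121, 0.2061]
eef_rot: [0.743, 0.669, 0.001, 0.0]
ft_force: [0.3, 1.1, -4.4]
width: 0.0094
grip_force: 60.0
```

```bash
python3 - <<'E'
from h import *
st(); im=camera("wrist")[...,::-1].copy(); cv2.imwrite("pics/w8.png",im)
a=cv2.imread("pics/w7.png")
print(telemetry.read_state()["torque"])
# track beige models + tray between w7 and w8
f=[cv2.cvtColor(x,cv2.COLOR_BGR2GRAY)[100:310] for x in (a,im)]
hsv=[cv2.inRange(cv2.cvtColor(x,cv2.COLOR_BGR2HSV),(8,60,90),(28,200,255))[100:310,:330] for x in(a,im)]
for h in hsv:
    n,_,s,c=cv2.connectedComponentsWithStats(cv2.morphologyEx(h,cv2.MORPH_OPEN,np.ones((3,3)))); print([(s[i,4],c[i].round(1)) for i in range(1,n) if s[i,4]>150])
p=cv2.goodFeaturesToTrack(f[0][:,:340],40,.05,8); q,stt,_=cv2.calcOpticalFlowPyrLK(f[0],f[1],p,None,winSize=(31,31),maxLevel=3)
d=(q-p)[stt.ravel()==1].reshape(-1,2); print(np.c_[p[stt.ravel()==1].reshape(-1,2),d].round(0)[:20].tolist())
tray(3.7,0,grip=(.59,.2,.22))
E
```

```text
t 12.9167 q [-0.2768  0.404   0.2997  1.4692 -0.1227  1.2846 -0.0691] p [ 0.6463 -0.0121  0.2061] eul [[0.104, 0.995, 0.002], [0.995, -0.104, 0.002], [0.002, 0.001, -1.0]] F [ 0.2572  1.0741 -4.4194] w 0.009372910548583363 59.992382721975446
[-0.0974 -0.4038 -0.0408]
[(np.int32(8926), array([148.7, 167.9])), (np.int32(6114), array([ 39.5, 167.9])), (np.int32(2831), array([236.3, 177.2]))]
[(np.int32(8985), array([148.9, 167.8])), (np.int32(4835), array([ 40.7, 163.2])), (np.int32(2837), array([236.5, 177.2]))]
[[179.0, 208.0, -0.0, -0.0], [288.0, 208.0, -0.0, -0.0], [208.0, 166.0, 0.0, 1.0], [242.0, 205.0, 0.0, 1.0], [205.0, 206.0, 0.0, -0.0], [219.0, 203.0, 0.0, -0.0], [293.0, 199.0, -0.0, -0.0], [261.0, 206.0, 1.0, 0.0], [169.0, 201.0, -0.0, -0.0], [128.0, 154.0, -0.0, -0.0], [114.0, 145.0, -0.0, -0.0], [201.0, 179.0, 0.0, 1.0], [132.0, 115.0, -1.0, -1.0], [27.0, 139.0, 0.0, -1.0], [123.0, 203.0, -0.0, -1.0], [36.0, 93.0, 34.0, 2.0], [223.0, 181.0, 0.0, 0.0], [114.0, 128.0, -0.0, -0.0], [154.0, 207.0, -0.0, -1.0], [106.0, 177.0, 0.0, -0.0]]
lip [0.3904 0.1871 0.1663] grasp [0.59 0.2  0.22] turn [ 0.0446 -0.0182 -1.9285] shift [ 5.1279 -1.9636 -0.3852]
```

>>> drive_tool --series '[0, 0, -0.1, 0.1, -0.1, 0, -1, 0, 0, -0.2, 0.4, -0.3, 0, -1, 0, 0, -0.4, 0.9, -0.6, -0.1, -1, 0, 0, -0.6, 1.5, -0.9, -0.1, -1, 0, 0, -0.8, 2.1, -1.2, -0.2, -1, 0, 0, -1.1, 2.8, -1.5, -0.2, -1, 0, 0, -1.4, 3.5, -1.7, -0.3, -1, 0, 0, -1.6, 4.2, -1.9, -0.3, -1, 0.04, 0, -1.8, 4.7, -1.96, -0.38, -1, 0.04, 0, -1.93, 5.13, -1.96, -0.38, -1]'

```text
time: 13.8
ee_pos: [0.5876, 0.2033, 0.2181]
eef_rot: [0.682, 0.731, -0.002, -0.003]
ft_force: [0.0, 0.7, -3.8]
width: 0.0098
grip_force: 60.0
```

```bash
python3 - <<'E'
from h import *
st(); tray(3.7,8,lip=blip(20,0) if 0 else blip(.0,.16)); tray(3.7,14,lip=blip(.045,.10)); tray(3.7,14,lip=blip(.045,.062))
E
```

```text
t 13.8 q [-0.5414  0.3412  0.174   1.5125 -0.0638  1.2982 -0.2904] p [0.5876 0.2033 0.2181] eul [[-0.069, 0.998, 0.002], [0.998, 0.069, -0.006], [-0.006, 0.001, -1.0]] F [ 0.0307  0.7101 -3.7944] w 0.009796212027769445 59.990975903347135
lip [0.459 0.342 0.16 ] grasp [0.6492 0.3543 0.241 ] turn [-1.6665 -0.0241  0.0529] shift [ 3.6603  1.7828 -0.6509]
lip [0.5039 0.3449 0.1   ] grasp [0.6846 0.3566 0.2005] turn [-2.8665 -0.0269  0.0517] shift [3.6543 2.6682 0.3585]
lip [0.5039 0.3449 0.062 ] grasp [0.6846 0.3566 0.1625] turn [-2.8665 -0.0269  0.0517] shift [3.6526 2.6737 1.3085]
```

>>> drive_tool --series '[0, 0, 0, 0.1, 0, 0, -1, 0, 0, 0, 0.4, 0.05, -0.1, -1, 0, 0, 0, 0.9, 0.15, -0.2, -1, -0.2, 0, 0, 1.5, 0.3, -0.3, -1, -0.5, 0, 0, 2.1, 0.5, -0.4, -1, -0.8, 0, 0, 2.7, 0.8, -0.5, -1, -1.1, 0, 0, 3.2, 1.1, -0.6, -1, -1.4, 0, 0, 3.5, 1.4, -0.65, -1, -1.6, 0, 0.05, 3.66, 1.65, -0.65, -1, -1.67, 0, 0.05, 3.66, 1.78, -0.65, -1]'

```text
time: 14.63
ee_pos: [0.6513, 0.3518, 0.2437]
eef_rot: [0.684, 0.726, 0.052, 0.048]
ft_force: [0.1, -0.6, -4.4]
width: 0.0097
grip_force: 60.0
```

```bash
python3 - <<'E'
from h import *
st(); tray(3.7,14,lip=blip(.045,.10)); tray(3.7,15,lip=blip(.045,.062))
im=camera("scene")[...,::-1]; w=camera("wrist")[...,::-1]; cv2.imwrite("pics/s9.png",im); cv2.imwrite("pics/w9.png",w)
o=np.zeros((600,800,3),np.uint8); o[:600]=cv2.resize(im[250:430,300:540],(800,600)); cv2.imwrite("pics/m9.png",o)
E
```

```text
t 14.6333 q [-0.6902  0.4972  0.1529  1.2512 -0.0063  1.2728 -0.498 ] p [0.6513 0.3518 0.2437] eul [[-0.061, 0.998, 0.001], [0.988, 0.06, 0.141], [0.141, 0.01, -0.99]] F [ 0.1002 -0.617  -4.3855] w 0.00967239733724261 59.989713532850146
lip [0.5039 0.3449 0.1   ] grasp [0.6846 0.3566 0.2005] turn [-1.1741 -0.0049 -0.0461] shift [0.0683 0.6692 1.1127]
lip [0.5039 0.3449 0.062 ] grasp [0.6828 0.3565 0.1656] turn [-1.3741 -0.0045 -0.0461] shift [0.0671 0.5006 1.9692]
```

View pics/m9.png

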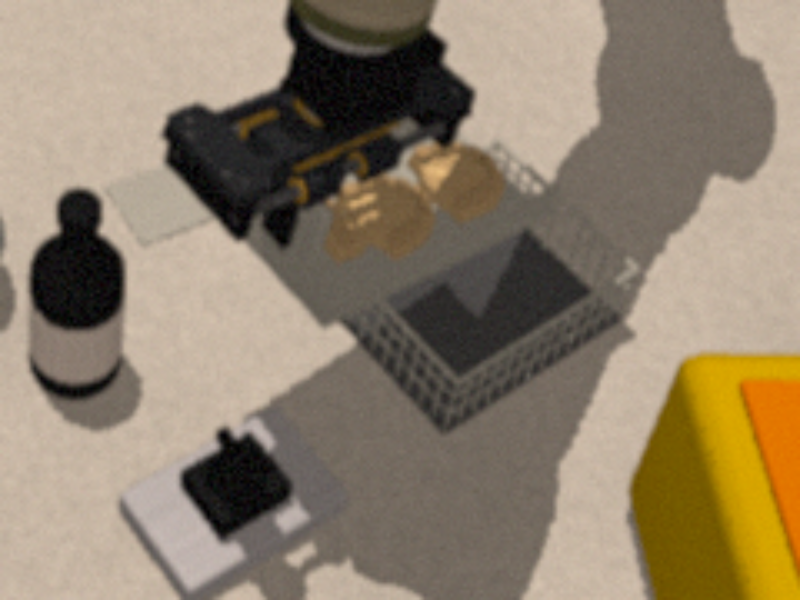

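The tray is held level over the basket with all three models still on it, clear of the bottle at (75,290) and the platform at (235,500). That was the tenth and last picture, so from here I check numerically. Lowering the lip into the basket.

>>> drive_tool --series '[-0.2, 0, 0, 0, 0.05, 0.1, -1, -0.4, 0, 0, 0, 0.15, 0.3, -1, -0.6, 0, 0, 0.02, 0.25, 0.6, -1, -0.8, 0, 0, 0.04, 0.4, 0.9, -1, -1, 0, 0, 0.06, 0.5, 1.2, -1, -1.2, 0, 0, 0.06, 0.5, 1.5, -1, -1.37, 0, -0.05, 0.06, 0.5, 1.8, -1, -1.37, 0, -0.05, 0.06, 0.5, 1.97, -1, -1.37, 0, -0.05, 0.06, 0.5, 1.97, -1]'

```text
time: 15.48
ee_pos: [0.6808, 0.3531, 0.167]
eef_rot: [0.679, 0.723, 0.093, 0.088]
ft_force: [-0.8, 0.2, -4.3]
width: 0.0094
grip_force: 60.0
```

```bash
cat >> h.py <<'E'
def models(tag):
    im=camera("wrist")[...,::-1]; h=cv2.inRange(cv2.cvtColor(im,cv2.COLOR_BGR2HSV),(8,60,60),(28,200,255)); h[330:]=0
    n,_,s,c=cv2.connectedComponentsWithStats(cv2.morphologyEx(h,cv2.MORPH_OPEN,np.ones((5,5)))); print(tag,[(int(s[i,4]),c[i].round(0).tolist()) for i in range(1,n) if s[i,4]>300])
    cv2.imwrite(f"pics/{tag}.png",im)
E
python3 - <<'E'
from h import *
st(); models("w10"); 
for th in (21,24,27,30,35,42): tray(3.7,th,lip=blip(.045,.062))
E
```

```text
t 15.4833 q [-0.7098  0.5312  0.166   1.3816  0.0503  1.0112 -0.5346] p [0.6808 0.3531 0.167 ] eul [[-0.063, 0.998, -0.001], [0.965, 0.061, 0.254], [0.254, 0.015, -0.967]] F [-0.7698  0.2452 -4.2739] w 0.00936737661556443 59.99196480028331
w10 [(27678, [593.0, 186.0]), (9867, [147.0, 272.0]), (6448, [41.0, 271.0]), (2900, [236.0, 277.0])]
lip [0.5039 0.3449 0.062 ] grasp [0.671  0.3557 0.1838] turn [-1.2327  0.011  -0.014 ] shift [ 0.0666 -0.1544 -0.5096]
lip [0.5039 0.3449 0.062 ] grasp [0.6644 0.3553 0.1924] turn [-1.8327  0.0114 -0.0137] shift [ 0.0662 -0.2628 -0.7591]
lip [0.5039 0.3449 0.062 ] grasp [0.6574 0.3548 0.2006] turn [-2.4327  0.0117 -0.0134] shift [ 0.0659 -0.3842 -1.0026]
lip [0.5039 0.3449 0.062 ] grasp [0.65   0.3543 0.2085] turn [-3.0327  0.0121 -0.0131] shift [ 0.0655 -0.5182 -1.2395]
lip [0.5039 0.3449 0.062 ] grasp [0.6367 0.3535 0.2207] turn [-4.0327  0.0127 -0.0126] shift [ 0.0648 -0.7683 -1.6176]
lip [0.5039 0.3449 0.062 ] grasp [0.6164 0.3522 0.2357] turn [-5.4327  0.0135 -0.0118] shift [ 0.0639 -1.1719 -2.1073]
```

>>> drive_tool --series '[-0.4, 0, 0, 0.02, -0.05, -0.17, -1, -0.8, 0, 0, 0.04, -0.1, -0.34, -1, -1.23, 0, 0, 0.06, -0.15, -0.51, -1, -1.5, 0, 0, 0.06, -0.2, -0.62, -1, -1.83, 0, 0, 0.06, -0.26, -0.76, -1, -1.83, 0, 0, 0.06, -0.26, -0.76, -1, -1.83, 0, 0, 0.06, -0.26, -0.76, -1, -1.83, 0, 0, 0.06, -0.26, -0.76, -1]'

```text
time: 16.2
ee_pos: [0.6639, 0.3561, 0.1965]
eef_rot: [0.669, 0.713, 0.153, 0.142]
ft_force: [-0.6, -1.1, -4.1]
width: 0.0097
grip_force: 60.0
```

```bash
python3 - <<'E'
from h import *
st(); models("w11"); 
for th in (27,30,35,42): tray(3.7,th,lip=blip(.045,.062))
E
```

```text
t 16.2 q [-0.8153  0.3998  0.2105  1.5472  0.187   0.8531 -0.6702] p [0.6639 0.3561 0.1965] eul [[-0.064, 0.998, 0.001], [0.911, 0.058, 0.408], [0.407, 0.027, -0.913]] F [-0.5712 -1.0514 -4.1334] w 0.009749074530378772 59.991996148601174
w11 [(39776, [550.0, 157.0]), (14309, [128.0, 276.0]), (2776, [23.0, 271.0])]
lip [0.5039 0.3449 0.062 ] grasp [0.6574 0.3548 0.2006] turn [-0.5827 -0.0048 -0.0107] shift [-0.0188 -0.1098 -0.2453]
lip [0.5039 0.3449 0.062 ] grasp [0.65   0.3543 0.2085] turn [-1.1827 -0.0046 -0.0108] shift [-0.0188 -0.2039 -0.5006]
lip [0.5039 0.3449 0.062 ] grasp [0.6367 0.3535 0.2207] turn [-2.1827 -0.0041 -0.011 ] shift [-0.0187 -0.39   -0.914 ]
lip [0.5039 0.3449 0.062 ] grasp [0.6164 0.3522 0.2357] turn [-3.5827 -0.0034 -0.0112] shift [-0.0188 -0.7096 -1.4622]
```

>>> drive_tool --series '[-0.2, 0, 0, 0, -0.04, -0.08, -1, -0.4, 0, 0, 0, -0.08, -0.17, -1, -0.58, 0, 0, 0, -0.11, -0.25, -1, -0.58, 0, 0, 0, -0.11, -0.25, -1, -0.58, 0, 0, 0, -0.11, -0.25, -1, -0.58, 0, 0, 0, -0.11, -0.25, -1]'

```text
time: 16.75
ee_pos: [0.6553, 0.3561, 0.2035]
eef_rot: [0.665, 0.709, 0.171, 0.159]
ft_force: [-0.5, 0.2, -4.6]
width: 0.0097
grip_force: 60.0
```

```bash
python3 - <<'E'
from h import *
st(); models("w12"); 
for th in (30,35,42): tray(3.7,th,lip=blip(.045,.066))
E
```

```text
t 16.75 q [-0.8568  0.3572  0.2278  1.6062  0.2472  0.8046 -0.7314] p [0.6553 0.3561 0.2035] eul [[-0.065, 0.998, 0.001], [0.889, 0.057, 0.454], [0.453, 0.03, -0.891]] F [-0.4973  0.1991 -4.6104] w 0.009737807033524502 59.99391163699329
w12 [(35723, [529.0, 155.0])]
lip [0.5039 0.3449 0.066 ] grasp [0.65   0.3543 0.2125] turn [-0.5958 -0.0104 -0.0029] shift [-0.0306 -0.0255 -0.3406]
lip [0.5039 0.3449 0.066 ] grasp [0.6367 0.3535 0.2247] turn [-1.5958 -0.0103 -0.0034] shift [-0.0303 -0.1902 -0.763 ]
lip [0.5039 0.3449 0.066 ] grasp [0.6164 0.3522 0.2397] turn [-2.9958 -0.0101 -0.004 ] shift [-0.0299 -0.4813 -1.3268]
```

>>> drive_tool --series '[0, 0, 0, 0, 0, 0, -1, 0, 0, 0, 0, 0, 0, -1, 0, 0, 0, 0, 0, 0, -1, 0, 0, 0, 0, 0, 0, -1, 0, 0, 0, 0, 0, 0, -1]'

```text
time: 17.22
ee_pos: [0.6554, 0.3559, 0.2032]
eef_rot: [0.665, 0.709, 0.171, 0.159]
ft_force: [0.4, 1.0, -3.4]
width: 0.0096
grip_force: 60.0
```

```bash
cat >> h.py <<'E'
def beige(n,win,zz=None):
    im=camera(n)[...,::-1]; cv2.imwrite(f"pics/last_{n}.png",im); x0,x1,y0,y1=win
    hsv=cv2.cvtColor(im,cv2.COLOR_BGR2HSV)[y0:y1,x0:x1]; m=cv2.inRange(hsv,(8,70,60),(28,255,255))
    k,_,s,c=cv2.connectedComponentsWithStats(m); C=get_calibration(n)
    for i in range(1,k):
        if s[i,4]>25: print(n,s[i].tolist(),(c[i]+[x0,y0]).round(1),[onz(C,*(c[i]+[x0,y0]),z)[:2].round(3).tolist() for z in(.02,.1)])
E
python3 - <<'E'
from h import *
st(); models("w13"); beige("top",(80,240,200,350)); beige("scene",(370,530,260,400))
E
```

```text
t 17.2167 q [-0.8563  0.3577  0.2276  1.6062  0.2474  0.8044 -0.7316] p [0.6554 0.3559 0.2032] eul [[-0.065, 0.998, 0.001], [0.889, 0.057, 0.454], [0.453, 0.03, -0.891]] F [ 0.4193  0.9962 -3.4102] w 0.009591484849911774 59.9917802028358
w13 [(35718, [529.0, 155.0])]
top [143, 60, 10, 42, 320] [227.6 281. ] [[0.498, 0.155], [0.492, 0.143]]
top [46, 78, 31, 48, 1172] [141.2 302.3] [[0.452, 0.347], [0.449, 0.321]]
scene [40, 0, 38, 12, 251] [430.5 263.7] [[0.325, 0.136], [0.383, 0.19]]
scene [13, 32, 9, 4, 30] [387.1 293.7] [[0.497, 0.166], [0.543, 0.218]]
scene [26, 43, 27, 7, 73] [408.  306.2] [[0.474, 0.228], [0.521, 0.276]]
scene [39, 49, 5, 8, 31] [411.  312.6] [[0.48, 0.25], [0.527, 0.296]]
scene [23, 51, 7, 9, 37] [396.3 314.8] [[0.517, 0.236], [0.562, 0.283]]
scene [58, 60, 36, 24, 551] [447. 332.] [[0.438, 0.344], [0.488, 0.384]]
scene [65, 90, 8, 5, 26] [438.7 351.8] [[0.494, 0.38], [0.54, 0.417]]
scene [118, 95, 42, 45, 1514] [512.  379.3] [[0.392, 0.527], [0.445, 0.553]]
```

```bash
python3 - <<'E'
from h import *
tray(3.7,34,lip=blip(.05,.075)); tray(3.7,42,lip=blip(.055,.085))
E
```

```text
lip [0.5089 0.3452 0.075 ] grasp [0.6444 0.354  0.2314] turn [-1.3971 -0.0095 -0.0026] shift [-0.0303  0.0633 -0.8266]
lip [0.5139 0.3455 0.085 ] grasp [0.6263 0.3528 0.2587] turn [-2.9971 -0.0093 -0.0032] shift [-0.0297 -0.0389 -1.6397]
```

>>> drive_tool --series '[-0.4, 0, 0, 0, 0, -0.25, -1, -0.9, 0, 0, 0, 0.03, -0.5, -1, -1.4, 0, 0, 0, 0.06, -0.83, -1, -1.9, 0, 0, 0, 0.04, -1.1, -1, -2.4, 0, 0, 0, 0, -1.35, -1, -3, 0, 0, 0, -0.04, -1.64, -1, -3, 0, 0, 0, -0.04, -1.64, -1, -3, 0, 0, 0, -0.04, -1.64, -1, -3, 0, 0, 0, -0.04, -1.64, -1]'

```text
time: 18.12
ee_pos: [0.6244, 0.3538, 0.2608]
eef_rot: [0.639, 0.681, 0.261, 0.244]
ft_force: [0.5, -0.3, -3.7]
width: 0.0096
grip_force: 60.0
```

```bash
python3 - <<'E'
from h import *
st(); models("w14"); beige("top",(100,200,250,350)); beige("scene",(420,490,310,380))
T=get_calibration("top")
m=cv2.inRange(cv2.cvtColor(cv2.imread("pics/last_top.png"),cv2.COLOR_BGR2HSV),(8,70,60),(28,255,255)); print(["".join("#" if m[v,u] else "." for u in range(106,180)) for v in range(256,346,3)].__str__().replace("', '","\n"))
print("basket inner in px", [((i,j)) for i in () for j in ()])
tray(3.7,5,lip=blip(.12,.20))
E
```

```text
t 18.1167 q [-1.0666  0.1673  0.3123  1.8229  0.6649  0.6807 -1.1333] p [0.6244 0.3538 0.2608] eul [[-0.065, 0.998, 0.001], [0.742, 0.047, 0.668], [0.667, 0.044, -0.744]] F [ 0.4792 -0.2581 -3.6978] w 0.009570655937084898 59.99143710359931
w14 [(25633, [416.0, 151.0])]
top [27, 22, 34, 54, 1351] [141.7 299. ] [[0.459, 0.346], [0.456, 0.32]]
scene [0, 9, 44, 36, 663] [444.  336.5] [[0.453, 0.351], [0.502, 0.39]]
['..........................................................................
..........................................................................
..........................................................................
..........................................................................
..........................................................................
..........................................................................
...........................####################......##...................
..........................######################....##....................
..............................#######################.....................
........
[... 1009 characters left out ...]
########........................
..............................##########..................................
..........................................................................
..........................................................................
..........................................................................
..........................................................................
..........................................................................
..........................................................................']
basket inner in px []
lip [0.5787 0.3497 0.2   ] grasp [0.7729 0.3623 0.2709] turn [ 7.3934  0.0001 -0.0132] shift [-0.0105  2.9736  2.2277]
```

>>> drive_tool --series '[0, 0, 0, 0, 0.4, -0.45, -1, 0, 0, 0, 0, 1, -1.1, -1, 0, 0, 0, 0, 1.67, -1.86, -1, 0, 0, 0, 0, 1.67, -1.86, -1]'

```text
time: 18.6
ee_pos: [0.6266, 0.3547, 0.371]
eef_rot: [0.638, 0.679, 0.267, 0.245]
ft_force: [1.5, 0.1, -1.6]
width: 0.0095
grip_force: 60.0
```

```bash
python3 - <<'E'
from h import *
st(); beige("top",(100,200,250,350)); beige("scene",(420,490,310,380))
m=cv2.inRange(cv2.cvtColor(cv2.imread("pics/last_top.png"),cv2.COLOR_BGR2HSV),(8,70,60),(28,255,255)); print("\n".join("".join("#" if m[v,u] else "." for u in range(110,175)) for v in range(262,335,3)))
tray(3.7,0,grip=(.59,.22,.30))
E
```

```text
t 18.6 q [-1.0601  0.089   0.2974  1.674   0.5726  0.8602 -0.9735] p [0.6266 0.3547 0.371 ] eul [[-0.065, 0.998, 0.009], [0.736, 0.042, 0.676], [0.674, 0.05, -0.737]] F [ 1.5072  0.138  -1.6269] w 0.00947012791015362 59.98799149878323
top [27, 20, 35, 56, 1442] [142.3 297.2] [[0.463, 0.345], [0.459, 0.319]]
scene [0, 9, 44, 36, 954] [440.7 336.9] [[0.461, 0.348], [0.51, 0.387]]
.................................................................
.................................................................
.................................................................
.........................#....#####################..............
......................##############################.............
......................############################...............
.........................########################................
...................###########################...................
..................############################...................
..................############################...................
.................############################..............
[... 343 characters left out ...]
............############################...................
..................############################...................
..................############################...................
..................############################...................
..................############################...................
...........................#########.............................
.................................................................
.................................................................
.................................................................
lip [0.3904 0.2071 0.2463] grasp [0.59 0.22 0.3 ] turn [ 8.4244 -0.0328 -0.0229] shift [-3.2842 -1.8032  0.3749]
```

All three models lie in a row in the basket (top view, blob rows 270–326). Levelling the tray and carrying it back.

>>> drive_tool --series '[0.8, 0, 0, -0.4, -0.2, 0, -1, 1.7, 0, 0, -0.9, -0.4, 0.1, -1, 2.6, 0, 0, -1.4, -0.7, 0.1, -1, 3.5, 0, 0, -1.9, -1, 0.2, -1, 4.4, 0, 0, -2.4, -1.3, 0.2, -1, 5.4, 0, 0, -2.8, -1.5, 0.3, -1, 6.4, 0, 0, -3.1, -1.7, 0.37, -1, 7.4, 0, 0, -3.28, -1.8, 0.37, -1, 8.42, 0, 0, -3.28, -1.8, 0.37, -1, 8.42, 0, 0, -3.28, -1.8, 0.37, -1]'

```text
time: 19.53
ee_pos: [0.59, 0.2185, 0.298]
eef_rot: [0.685, 0.729, -0.004, -0.002]
ft_force: [0.5, -0.0, -3.8]
width: 0.0098
grip_force: 60.0
```

```bash
python3 - <<'E'
from h import *
st(); tray(-6,0,grip=(.59,.0,.2)); tray(-6,0,grip=(.645,-.0125,.13)); 
E
```

```text
t 19.5333 q [-0.7362  0.3379  0.4106  1.3762 -0.1335  1.4649 -0.269 ] p [0.59   0.2185 0.298 ] eul [[-0.062, 0.998, -0.003], [0.998, 0.062, -0.01], [-0.01, -0.003, -1.0]] F [ 0.4603 -0.0388 -3.7504] w 0.009786696826459917 59.99357873573899
lip [0.3911 0.0209 0.1463] grasp [0.59 0.   0.2 ] turn [-0.1083  0.0409  1.909 ] shift [-5.4449 -0.3158  2.3921]
lip [0.4461 0.0084 0.0763] grasp [ 0.645  -0.0125  0.13  ] turn [-0.1083  0.0409  1.909 ] shift [-5.837   1.0542  4.13  ]
```

>>> drive_tool --series '[0, 0, 0.2, -0.7, 0, 0.2, -1, 0, 0, 0.5, -1.4, -0.1, 0.5, -1, 0, 0, 0.8, -2.1, -0.2, 0.9, -1, 0, 0, 1.1, -2.9, -0.3, 1.3, -1, 0, 0, 1.4, -3.7, -0.3, 1.7, -1, 0, 0, 1.7, -4.5, -0.1, 2.1, -1, -0.1, 0.04, 1.91, -5.2, 0.3, 2.6, -1, -0.1, 0.04, 1.91, -5.6, 0.7, 3.2, -1, -0.1, 0.04, 1.91, -5.84, 1.05, 3.8, -1, -0.1, 0.04, 1.91, -5.84, 1.05, 4.13, -1]'

```text
time: 20.37
ee_pos: [0.6461, -0.0132, 0.1323]
eef_rot: [0.743, 0.669, 0.003, 0.002]
ft_force: [-0.9, -0.5, -3.8]
width: 0.0098
grip_force: 60.0
```

```bash
python3 - <<'E'
from h import *
st(); 
for z in (.070,.0545): tray(-6,0,grip=(.645,-.0125,z)); 
E
```

```text
t 20.3667 q [-0.4267  0.4861  0.5024  1.5645 -0.2503  1.1482  0.0235] p [ 0.6461 -0.0132  0.1323] eul [[0.105, 0.994, 0.001], [0.994, -0.105, 0.007], [0.007, 0.001, -1.0]] F [-0.9321 -0.5117 -3.7599] w 0.00979258422497298 59.990709917619824
lip [0.4461 0.0084 0.0163] grasp [ 0.645  -0.0125  0.07  ] turn [ 0.0786 -0.0167 -0.0024] shift [ 0.0124 -0.0392  1.4834]
lip [0.4461 0.0084 0.0008] grasp [ 0.645  -0.0125  0.0545] turn [ 0.0786 -0.0167 -0.0024] shift [ 0.0119 -0.0419  1.8709]
```

>>> drive_tool --series '[0.08, 0, 0, 0, -0.04, 0.5, -1, 0.08, 0, 0, 0, -0.04, 1, -1, 0.08, 0, 0, 0, -0.04, 1.4, -1, 0.08, 0, 0, 0, -0.04, 1.6, -1, 0.08, 0, 0, 0, -0.04, 1.75, -1, 0.08, 0, 0, 0, -0.04, 1.87, -1, 0.08, 0, 0, 0, -0.04, 1.87, -1, 0.08, 0, 0, 0, -0.04, 1.87, -1]'

```text
time: 21.03
ee_pos: [0.6451, -0.0096, 0.062]
eef_rot: [0.742, 0.67, 0.002, -0.001]
ft_force: [-0.8, -0.6, -2.6]
width: 0.0099
grip_force: 60.0
```

```bash
python3 - <<'E'
from h import *
st(); tray(-6,0,grip=(.645,-.0125,.0537))
E
```

```text
t 21.0333 q [-0.4076  0.5638  0.4725  1.6148 -0.2929  1.0319  0.0516] p [ 0.6451 -0.0096  0.062 ] eul [[0.102, 0.995, 0.005], [0.995, -0.102, 0.001], [0.001, 0.005, -1.0]] F [-0.7874 -0.6338 -2.6098] w 0.009859583573021313 59.991572219878435
lip [0.4461 0.0084 0.    ] grasp [ 0.645  -0.0125  0.0537] turn [ 0.0109 -0.0553  0.0342] shift [-0.0727  0.0036  0.1328]
```

>>> drive_tool --series '[0, -0.05, 0, 0, 0, 0.04, -1, 0, -0.05, 0, 0, 0, 0.08, -1, 0, -0.05, 0, 0, 0, 0.12, -1, 0, -0.05, 0, 0, 0, 0.12, -1, 0, -0.05, 0, 0, 0, 0.12, -1]'

```text
time: 21.45
ee_pos: [0.6449, -0.0097, 0.0568]
eef_rot: [0.742, 0.67, 0.0, -0.0]
ft_force: [0.3, -0.3, -3.2]
width: 0.0098
grip_force: 60.0
```

```bash
python3 - <<'E'
from h import *
st()
E
```

```text
t 21.45 q [-0.4091  0.5709  0.472   1.6173 -0.2923  1.0239  0.0499] p [ 0.6449 -0.0097  0.0568] eul [[0.102, 0.995, 0.0], [0.995, -0.102, 0.0], [0.0, 0.0, -1.0]] F [ 0.3448 -0.3055 -3.1992] w 0.009819561312249802 59.995279256254435
```

>>> drive_tool --series '[0, 0, 0, 0, 0, 0.03, -1, 0, 0, 0, 0, 0, 0.03, -1, 0, 0, 0, 0, 0, 0.03, 0.2, 0, 0, 0, 0, 0, 0.03, 0.2, 0, 0, 0, 0, 0, 0.03, 0.2, 0, 0, 0, 0, 0, 0.03, 0.2, 0, 0, 0, 0, 0, 0.03, 0.2, 0, 0, 0, 0, 0, 0.03, 0.2, 0, 0, 0, 0, 0, 0.03, 0.2, 0, 0, 0, 0, 0, 0.03, 0.2]'

```text
time: 22.28
ee_pos: [0.6448, -0.0097, 0.0554]
eef_rot: [0.742, 0.67, 0.0, -0.0]
ft_force: [0.1, 0.8, -0.4]
width: 0.0497
grip_force: 0.0
```

>>> drive_tool --series '[0, 0, 0, 0, 0, -0.5, 0.2, 0, 0, 0, 0, 0, -1.2, 0.2, 0, 0, 0, 0, 0, -2, 0.2, 0, 0, 0, 0, 0, -3, 0.2, 0, 0, 0, -1, -1, -4, 0.2, 0, 0, 0, -2, -2, -5, 0.2, 0, 0, 0, -3, -3, -5, 0.2, 0, 0, 0, -4, -4, -5, 0.2, 0, 0, 0, -4, -5, -5, 0.2, 0, 0, 0, -4, -5, -5, 0.2]'

```text
time: 23.12
ee_pos: [0.4521, -0.1391, 0.2524]
eef_rot: [0.743, 0.67, 0.0, -0.0]
ft_force: [0.2, 0.3, 1.3]
width: 0.0521
grip_force: 0.0
```

```bash
python3 - <<'E'
from h import *
st(); beige("top",(100,200,250,350)); beige("scene",(420,490,310,380))
T=get_calibration("top"); S=get_calibration("scene")
t0=cv2.imread("pics/top0.png"); t=cv2.imread("pics/last_top.png"); s=cv2.imread("pics/last_scene.png"); s0=cv2.imread("pics/scene0.png")
def cmp(a,b,x0,x1,y0,y1,n):
    r_=cv2.matchTemplate(b[y0-12:y1+12,x0-12:x1+12],a[y0:y1,x0:x1],cv2.TM_CCOEFF_NORMED); _,v,_,l=cv2.minMaxLoc(r_); print(n,"corr",round(v,3),"shift px",l[0]-12,l[1]-12)
cmp(t0,t,262,285,206,310,"tray L"); cmp(t0,t,283,322,204,222,"grip"); cmp(t0,t,98,180,250,345,"basket"); cmp(t0,t,165,210,145,192,"resin"); cmp(t0,t,490,530,195,235,"wash"); cmp(t0,t,215,250,218,305,"spatula")
g=s.max(2)
for v in range(146,192,3):
    q=np.nonzero(g[v,292:320]<60)[0]; print(v,(q.min()+292,q.max()+292) if len(q) else None,end=" ")
E
```

```text
t 23.1167 q [-0.4161 -0.0443  0.6094  1.8621  0.0259  1.3158  0.0834] p [ 0.4521 -0.1391  0.2524] eul [[0.103, 0.995, 0.0], [0.995, -0.103, 0.0], [0.0, 0.0, -1.0]] F [0.2246 0.2931 1.3323] w 0.05214845016046164 0.0
top [27, 20, 35, 56, 1449] [142.3 297. ] [[0.463, 0.345], [0.46, 0.32]]
scene [0, 9, 44, 36, 952] [440.7 336.9] [[0.461, 0.348], [0.51, 0.387]]
tray L corr 0.435 shift px -1 1
grip corr 0.985 shift px -1 1
basket corr 0.742 shift px 0 0
resin corr 1.0 shift px 0 0
wash corr 1.0 shift px 0 0
spatula corr 0.999 shift px 0 0
146 (np.int64(315), np.int64(319)) 149 (np.int64(317), np.int64(319)) 152 None 155 None 158 None 161 None 164 (np.int64(303), np.int64(309)) 167 (np.int64(303), np.int64(309)) 170 (np.int64(303), np.int64(309)) 173 (np.int64(303), np.int64(309)) 176 (np.int64(303), np.int64(309)) 179 (np.int64(304), np.int64(309)) 182 (np.int64(303), np.int64(310)) 185 (np.int64(303), np.int64(309)) 188 None 191 None
```

```bash
python3 - <<'E'
from h import *
T=get_calibration("top")
for n,p in (("c",(147,275.5)),("b",(142,291)),("a",(141,315))):
    print(n,R.from_euler("z",-BY,degrees=True).apply(onz(T,*p,.022)-BC))
print(r.close_job())
E
```

```text
c [ 0.0518 -0.0098  0.022 ]
b [0.0179 0.0022 0.022 ]
a [-0.0351  0.0057  0.022 ]
the job is handed in; nothing more can be done
None
```

The job is handed in: the scraper hangs in the empty stand's ring, all three models are in the basket, and the tray is back flat on the bench, with the basket, both bottles and the spatula not moved in the final top view.

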